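Slide the foot plate round the bent handle rod into its nest

TASK

Pull the drilled aluminium foot plate out of the sheet-metal rack and lay it flat on the bench clear of the rack, so that it can be taken by its plain end. Thread its hole over the free end of the bent handle rod, slide it along the rod and round the bend, seat it flat and square in the shallow pocket at the foot of the rod, ready for fastening, and let go. Leave the tape roll, the blue screwdriver and the orange box that lies on the bench where they are.

Things in the scene. Friction and masses are not known exactly. Their poses are not given: they have to be found in the camera images.
- foot_plate: Aluminium foot plate, 140 (x) x 50 (y) x 16 mm, 0.2 to 0.4 kg, with one 22 mm through hole. Origin: centre of underside. x runs from the drilled end (x = -70 mm) to the plain end (+70 mm); the hole, along z, is at x = -45, y = 0. At the start it lies flat on the rack's floor, 12 mm above the bench, its drilled end sticking out about 60 mm to the front.
- plate_hole (a point): Centre of the plate's hole at mid thickness (plate x = -45, y = 0, z = 8 mm).
- plate_mid (a point): Centre of the foot plate (plate x = 0, y = 0, z = 8 mm).
- rack: Grey sheet-metal sleeve fixed to the bench, 85 deep (x) x 66 wide (y) x 39 mm high, with a foot flange 110 mm wide, 4 mm high. Origin: centre of underside. Open only at its front, the -x side (front edge at x = -42.5 mm), towards the robot. Inside floor at z = 12 mm, inside 60 mm wide and 24 mm high, back wall at x = +39.5 mm.
- nest: Dark steel nest fixed to the bench, holding the bent rod. Origin: on the axis of the rod's upright part, at bench level; z up. Block x -47 to +60 mm, 96 wide (y); pocket floor z = 20 mm. Lips: inner faces y = +-27 and x = -27 mm, sloped tops to z = 31 mm; open at +x, where the plate's plain end sticks out. Seated plate: hole round the rod, plate x along nest x.
- rod_end (a point): Free end of the rod's centre line (round end 8 mm beyond), nest x = -64.6, y = 0, z = 187.5 mm. Bright steel rod, 16 mm diameter, in the nest's plane y = 0: upright at x = 0 up to z = 85 mm, then bent 40 degrees towards -x (centre-line radius 70 mm, bend centre x = -70, z = 85 mm), then a straight arm 75 mm long, direction x = -0.643, z = +0.766.
- slope_mid (a point): Middle of the straight sloping arm, on its centre line, 37.5 mm before rod_end. A plate square to the arm has its plain end raised 40 degrees, on the +x side. The rod passes up through the hole, so a gripper has room only at the plain end, about 85 mm from the hole. Let go on the rod above the pocket, the plate may jam by its own overhang.
- seat_hole (a point): Where the centre of the plate's hole is when the plate is seated (nest x = 0, y = 0, z = 28 mm).
- seat_mid (a point): Where the centre of the plate is when it is seated (nest x = +45, y = 0, z = 28 mm).
- tape_roll: Bystander: black tape roll lying flat, 78 mm across, 19 mm high. Origin: centre of the underside.
- driver_blue: Bystander: screwdriver with blue handle, 200 mm long (along its y), 28 mm thick. Origin: centre of the underside.
- orange_box: Bystander: orange cardboard box lying on the bench at the right, 86 x 151 x 52 mm. Origin: centre of the underside.
Mind the look-alikes: they are no part of the job. There is more than one size of the rack; the one meant has the size given above. Several things have the shape of the foot_plate; the one meant has the colours described above.

How it is judged:
By the outcome, as a careful person would: the job done as asked, in the order asked, and still so for the second after the job is handed in, with the robot touching nothing.
It also fails if it takes over 58 s, if anything falls off the work surface, if the arm or the gripper's body presses on something with over 40 N, if the wrist force passes 120 N, or if a joint passes its speed limit or range.

ROBOT

A 7-joint arm with a two-finger parallel gripper is mounted at the origin on a cart in front of the work surface, level with it; the furniture and walls round the work are solid. World frame = base frame: x ahead of the robot, y to its left, z up, the work surface at z = 0. Lengths are in m, angles in rad, forces in N, time in s.
With the tool pointing down it reaches from about 0.4 to 0.875 m from the base axis. Payload 19.3 kg.
Tool frame: the origin (TCP) lies at the very end of the fingers, on their centre line; the grasp point (between the pads) lies 19 mm behind it; z points along the fingers, y is the direction in which the jaws open and shut (so a half turn about z gives the same grasp; the last joint's range is limited). The gripper opens to 85 mm and grips with 20 to 120 N. Pads are 22 mm wide; open, the fingers measure 114 mm over their backs; the gripper's body (76 mm by 85 mm) begins 54 mm behind the grasp point. The pads swing forward as they close: fully open they stand 13 mm farther back than shut.
Start: joints at [-1.314, 0.521, -0.036, 1.599, 0.021, 1.021, -0.113], TCP at [0.201, 0.592, 0.203] pointing down, gripper open.
Joint ranges: [-2.91, 2.91], [-0.3, 2.13], [-1.5, 1.42], [0.17, 2.43], [-1.26, 4.41], [0.16, 1.93], [-2.52, 2.52]. Speed limits (rad/s): [1.89, 1.89, 2.39, 2.39, 3.01, 3.01, 3.01].

INTERFACE

Orientations are given as [roll, pitch, yaw] about the fixed x, y, z axes, in that order (R = Rz(yaw) Ry(pitch) Rx(roll)).
In Python, from workcell import bot, grab_frame, calibration, workorder gives the robot as it stands.
- The arm moves only by the tool move_arm, never from a script. Its arguments are lists of equal length, an entry for each row: "jaw": the closure in counts, from 0 (fully open) to 255 (shut); "dp": the shift along the tool's x, y, z in units of 800 mm (1.0 is 800 mm), a list of three; "rotation": the turn, a rotation vector about the tool's x, y, z in units of pi rad (1.0 is pi rad), a list of three. In form: {"jaw": [jaw, ...], "dp": [[dx, dy, dz], ...], "rotation": [[rx, ry, rz], ...]}. A call has 1 to 10 rows; each row shifts and turns the commanded pose from where the row before left it, along the tool's axes as they then stand; what a row does not reach is not made up. A row lasts 1/8 s, in which the tool goes at most 62.5 mm and 10.7 degrees, less where a joint would pass 70% of its speed; a pose out of reach is approached as far as the arm can. A call with a number of a shift or a turn outside -1 to 1 is refused whole. A call with a gripper value outside its range is refused whole. The fingers move at their own pace and stop on an object; "squeeze" is the grip in N (left out, the last holds). Time passes only in rows, so rows that do not move let the fingers close. It gives the time, the measured TCP pose, the force and the opening at its end, in the units of the state.
- bot.observe(): the state, without advancing time (a new reading comes with each control period).
- grab_frame(name): name is "side" or "top"; returns the picture (400x640x3 uint8, blue, green, red); there is no depth.
- calibration(name): a dict with "camera_matrix" (3x3 intrinsics, pixels), "T" (4x4, takes a point from camera to world coordinates). Camera axes: x right, y down, z forward; pixel columns grow to the right and rows downward; lengths in m; the calibration is good to about 2 mm. A picture is of the moment at which its call begins. calibration takes no time and is no camera call.
- workorder.job_done(): hands the job in, once; it reports no verdict.
The state is a dict: "clock": time; "qpos": joint angles; "qd": joint speeds; "joint_efforts": joint torques, N m; "position": TCP position; "tool_rot": TCP orientation; "force": force on the tool from outside, world axes, zero at the start; "moment": the same for the moment, N m; "grip_width": finger opening in m.
Only numpy, scipy, OpenCV 4.12 (cv2) and the standard library are available. Lean on these libraries where they do the work, as an engineer would, in place of code of your own. Each camera call takes 0.05 s, during which the arm holds its last target. There are 200 camera calls.

## Working session

There is one attempt and no reset: what is moved stays moved. The work goes in short steps, Python scripts to look and compute and a tool call to move; the robot and the scene stay as the last step left them, time stands still between calls to the robot, and variables do not carry over. Pictures are saved under pics/ and viewed, about 8 in all and at most 12, crops included, and the job is handed in when it is done.

Besides the shell and the picture viewer there is one more tool, called as name(argument=value, ...) on one line, values as JSON. move_arm: Moves the arm, as the interface text tells. Shifts and turns lie within -1 to 1; 1 stands for 800 mm of shift or pi rad of turn. Its arguments: {"type":"object","properties":{"jaw":{"type":"array","items":{"type":"number"}},"dp":{"type":"array","items":{"type":"array","items":{"type":"number","minimum":-1,"maximum":1}}},"rotation":{"type":"array","items":{"type":"array","items":{"type":"number","minimum":-1,"maximum":1}}},"squeeze":{"type":"number"}},"required":["jaw","dp","rotation"]}

```bash
mkdir -p pics; ls; python3 - <<'E'
from workcell import bot, grab_frame, calibration
import cv2
for n in("top","side"):
    c=calibration(n); print(n,c)
    cv2.imwrite(f"pics/{n}0.png",grab_frame(n))
print(bot.observe())
E
```

```text
pics
top {'camera_matrix': array([[495.12987502,   0.        , 315.21853134],
       [  0.        , 495.12987502, 199.55927276],
       [  0.        ,   0.        ,   1.        ]]), 'T': array([[-0.02901426, -0.99383622,  0.10699415,  0.37549725],
       [-0.99954212,  0.029766  ,  0.00543539, -0.10133425],
       [-0.00858667, -0.10678745, -0.99424479,  1.799126  ],
       [ 0.        ,  0.        ,  0.        ,  1.        ]])}
side {'camera_matrix': array([[384.50334312,   0.        , 321.35305667],
       [  0.        , 384.50334312, 196.61996707],
       [  0.        ,   0.        ,   1.        ]]), 'T': array([[ 0.97617702, -0.08598799,  0.19920967,  0.28860375],
       [-0.2155718 , -0.48862945,  0.84544075, -1.19337175],
       [ 0.02464196, -0.86824382, -0.49552543,  0.76150566],
       [ 0.        ,  0.        ,  0.        ,  1.        ]])}
{'clock': 0.1, 'qpos': array([-1.31421102,  0.52194517, -0.03632716,  1.59991458,  0.02118881,
        1.02114169, -0.11277789]), 'qd': array([ 0.00131073, -0.00149642,  0.0014426 , -0.00051415,  0.00054084,
       -0.00230501, -0.00123651]), 'joint_efforts': array([ 4.28944593e-03, -9.28491068e+01,  1.98431432e+00, -3.70529759e+01,
        1.82131265e-02,  5.27365250e-03, -1.88626245e-05]), 'position': array([0.20055121, 0.59160466, 0.20240211]), 'tool_rot': array([-3.14057034e+00,  6.30132236e-05,  2.81481177e+00]), 'force': array([ 0.53690066,  0.57133544, -0.04228327]), 'moment': array([0.01736507, 0.0059336 , 0.00226481]), 'grip_width': 0.08536903724939113}
```

View pics/top0.png

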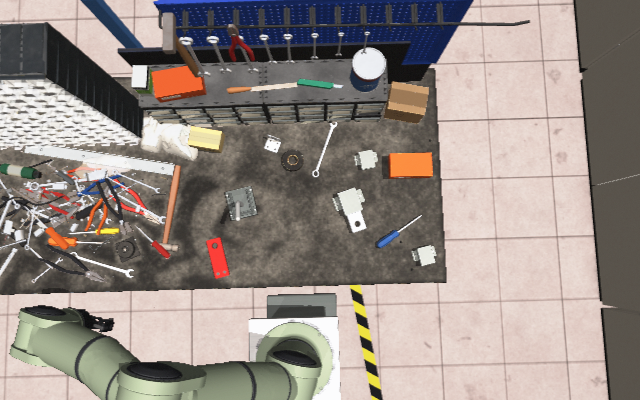

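View pics/side0.png

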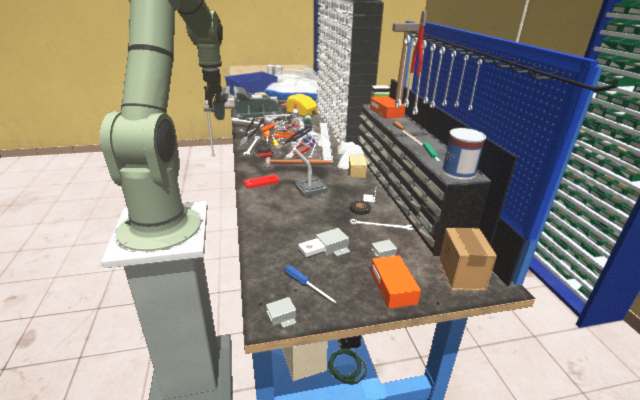

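Top view: rack with a silver plate sticking out at about (352,210). Look-alikes of the rack are the small grey sleeves at (367,158), (425,256) and (272,144). The nest with the rod is at (241,203). The red plate at (217,257) is the wrong colour. I'll enlarge to confirm.

```bash
python3 - <<'E'
import cv2
t=cv2.imread("pics/top0.png")[130:270,200:400]; s=cv2.imread("pics/side0.png")[140:260,240:400]
cv2.imwrite("pics/topc.png",cv2.resize(t,None,fx=4,fy=4,interpolation=cv2.INTER_CUBIC))
cv2.imwrite("pics/sidec.png",cv2.resize(s,None,fx=5,fy=5,interpolation=cv2.INTER_CUBIC))
E
```

```text
(no output)
```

View pics/topc.png

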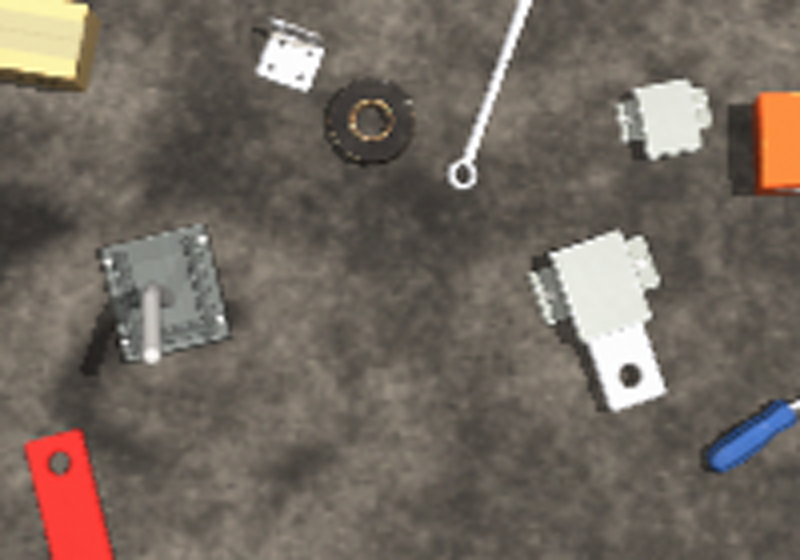

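View pics/sidec.png

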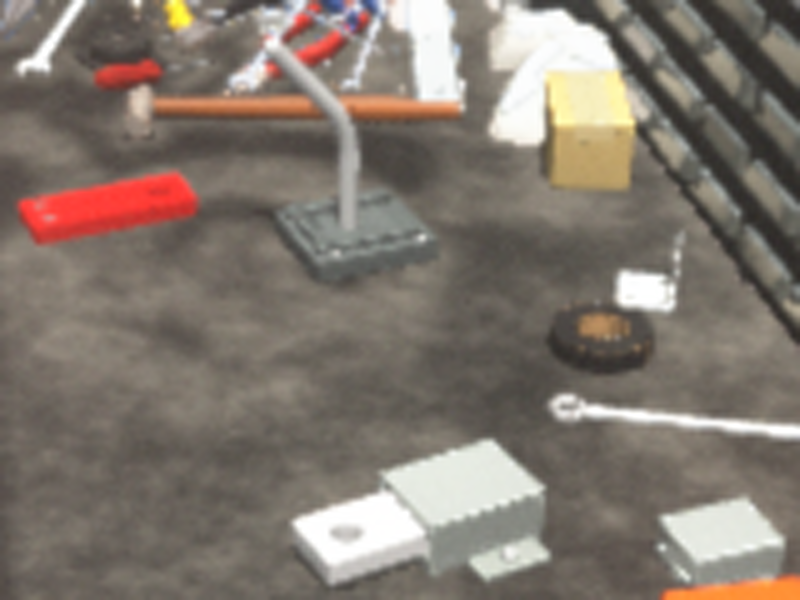

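The silver drilled plate is in the large rack (crop about (605,330)); the other sleeves are smaller and empty, and the other plate is red. So this is the one meant. Next I measure.

```bash
cat > h.py <<'E'
import numpy as np, cv2
from workcell import bot, grab_frame, calibration
C={n:calibration(n) for n in("top","side")}
def ray(n,p):
    K,T=C[n]["camera_matrix"],C[n]["T"]; d=T[:3,:3]@np.linalg.solve(K,[p[0],p[1],1.]); return T[:3,3],d
def plane(n,p,z):
    o,d=ray(n,p); return o+d*(z-o[2])/d[2]
def proj(n,P):
    K,T=C[n]["camera_matrix"],C[n]["T"]; c=K@(T[:3,:3].T@(np.array(P)-T[:3,3])); return c[:2]/c[2]
def tri(pt,ps):
    (a,u),(b,v)=ray("top",pt),ray("side",ps); u=u/np.linalg.norm(u);v=v/np.linalg.norm(v)
    s=np.linalg.lstsq(np.c_[u,-v],b-a,rcond=None)[0]; p,q=a+s[0]*u,b+s[1]*v
    return (p+q)/2,np.linalg.norm(p-q)
tc=lambda u,v:((u+.5)/4+199.5,(v+.5)/4+129.5)
sc=lambda u,v:((u+.5)/5+239.5,(v+.5)/5+139.5)
E
python3 - <<'E'
from h import *
np.set_printoptions(precision=4,suppress=True)
t=cv2.imread("pics/top0.png").astype(int); s=cv2.imread("pics/side0.png").astype(int)
def cont(m,mn=30):
    cs,_=cv2.findContours(m.astype(np.uint8),cv2.RETR_CCOMP,cv2.CHAIN_APPROX_NONE); return [c for c in cs if cv2.contourArea(c)>mn]
def roi(m,x0,x1,y0,y1):
    r=np.zeros_like(m); r[y0:y1,x0:x1]=m[y0:y1,x0:x1]; return r
g=t.min(2); print("plate gray",t[212,352],"rack",t[200,348],"nest",t[205,245])
pm=roi(g>228,330,375,205,240)
for c in cont(pm,20): print("plate top",cv2.minAreaRect(c))
rm=roi((g>185)&(g<=228),330,370,180,225)
for c in cont(rm): print("rack",cv2.minAreaRect(c))
print("hole tri",tri(tc(630,375),sc(347,532)))
print("plate fcorners",tri(tc(612,411),sc(330,565)),tri(tc(592,344),sc(425,541)),tri(tc(665,393),sc(294,524)))
for q in [(549,258),(622,230),(657,309),(583,340)]: print("rack corner",plane("top",tc(*q),.039))
print("rack tri", tri(tc(549,258),sc(488,439)),tri(tc(657,309),sc(437,528)),tri(tc(622,230),sc(545,490)))
for q in [(612,411),(665,393),(592,344),(630,375)]: print("plate",plane("top",tc(*q),.028))
print("rod end",tri(tc(152,353),sc(274,48)), plane("top",tc(152,353),.1875), plane("side",sc(274,48),.1875))
for q in [(100,248),(203,225),(230,335),(125,360)]: print("nest corner",plane("top",tc(*q),.028))
print("nest near corner", tri(tc(230,335),sc(318,265)), tri(tc(203,225),sc(437,240)))
E
```

```text
plate gray [227 235 234] rack [225 234 231] nest [144 149 144]
plate top ((354.53448486328125, 217.086181640625), (27.29721450805664, 14.669931411743164), 68.19859313964844)
plate top ((357.2500305175781, 223.25003051757812), (7.77817440032959, 7.071067810058594), 45.0)
rack ((352.3329772949219, 200.3084259033203), (23.832422256469727, 22.88856315612793), 70.70995330810547)
hole tri (array([ 0.477 , -0.2392,  0.0271]), np.float64(0.0020524822713958134))
plate fcorners (array([ 0.4576, -0.2259, -0.0072]), np.float64(0.024075523537564862)) (array([ 0.5214, -0.2109, -0.0085]), np.float64(0.028379196779381027)) (array([ 0.4489, -0.2657,  0.0577]), np.float64(0.017436581240702267))
rack corner [ 0.5821 -0.1697  0.039 ]
rack corner [ 0.6054 -0.2359  0.039 ]
rack corner [ 0.5335 -0.2644  0.039 ]
rack corner [ 0.5077 -0.1975  0.039 ]
rack tri (array([ 0.5846, -0.1703,  0.0379]), np.float64(0.004669004180570875)) (array([ 0.5316, -0.2639,  0.0412]), np.float64(0.003309536879289206)) (array([ 0.6064, -0.2361,  0.0402]), np.float64(0.002237406317507185))
plate [ 0.4443 -0.2217  0.028 ]
plate [ 0.459  -0.2696  0.028 ]
plate [ 0.5047 -0.206   0.028 ]
plate [ 0.476 -0.239  0.028]
rod end (array([0.4966, 0.1625, 0.187 ]), np.float64(0.0003654193035272211)) [0.4964 0.1625 0.1875] [0.4966 0.1613 0.1875]
nest corner [0.6047 0.2344 0.028 ]
nest corner [0.6228 0.1411 0.028 ]
nest corner [0.5225 0.1183 0.028 ]
nest corner [0.5028 0.2129 0.028 ]
nest near corner (array([0.5234, 0.1196, 0.0177]), np.float64(0.0002243265078794695)) (array([0.6249, 0.1422, 0.0187]), np.float64(0.0017113814657940183))
```

```bash
cat >> h.py <<'E'
from scipy.spatial.transform import Rotation as Ro
import json
def pose():
    o=bot.observe(); return np.array(o["position"]),Ro.from_euler("xyz",o["tool_rot"])
def down(yaw): return Ro.from_euler("xyz",[np.pi,0,np.radians(yaw)])
def plan(P,R,n,start=None,way=0):
    "rows of tool-frame shift (/0.8 m) and turn (/pi) from start to P,R; way=+-1 fixes the sign of the turn about tool z"
    p,r=start or pose(); P=np.array(P,float); w=(r.inv()*R).as_rotvec()
    if way and np.sign(w[2])!=way: w=w*(1-2*np.pi/np.linalg.norm(w))
    dp,ro=[],[]
    for i in range(n):
        dp.append((r.inv().apply((P-p)/n)/.8).round(4).tolist()); ro.append((w/n/np.pi).round(4).tolist()); r=r*Ro.from_rotvec(w/n)
    print("mm/row %.1f deg/row %.1f"%(np.linalg.norm(P-p)/n*1e3,np.degrees(np.linalg.norm(w)/n)))
    print(json.dumps({"dp":dp,"rotation":ro})); return P,r
E
python3 - <<'E'
from h import *
s=plan([.50,.10,.33],down(88),10)
s=plan([.4745,-.2395,.12],down(16.5),10,s)
s=plan([.4745,-.2395,.006],down(16.5),4,s)
E
```

```text
mm/row 59.0 deg/row 7.3
{"dp": [[-0.0552, -0.0462, -0.0159], [-0.0606, -0.0388, -0.0159], [-0.0651, -0.0307, -0.0159], [-0.0685, -0.0222, -0.0159], [-0.0707, -0.0133, -0.0159], [-0.0718, -0.0041, -0.0159], [-0.0718, 0.0051, -0.0159], [-0.0705, 0.0142, -0.0159], [-0.0682, 0.0231, -0.0159], [-0.0647, 0.0316, -0.0159]], "rotation": [[-0.0, 0.0, 0.0407], [-0.0, 0.0, 0.0407], [-0.0, 0.0, 0.0407], [-0.0, 0.0, 0.0407], [-0.0, 0.0, 0.0407], [-0.0, 0.0, 0.0407], [-0.0, 0.0, 0.0407], [-0.0, 0.0, 0.0407], [-0.0, 0.0, 0.0407], [-0.0, 0.0, 0.0407]]}
mm/row 40.0 deg/row 7.2
{"dp": [[-0.0425, -0.0017, 0.0263], [-0.0424, 0.0036, 0.0262], [-0.0416, 0.0089, 0.0262], [-0.0402, 0.014, 0.0262], [-0.0382, 0.0189, 0.0263], [-0.0355, 0.0235, 0.0263], [-0.0323, 0.0277, 0.0263], [-0.0286, 0.0315, 0.0263], [-0.0245, 0.0348, 0.0263], [-0.0199, 0.0376, 0.0263]], "rotation": [[-0.0, -0.0, 0.0397], [-0.0, -0.0, 0.0397], [-0.0, -0.0, 0.0397], [-0.0, -0.0, 0.0397], [-0.0, -0.0, 0.0397], [-0.0, -0.0, 0.0397], [-0.0, -0.0, 0.0397], [-0.0, -0.0, 0.0397], [-0.0, -0.0, 0.0397], [-0.0, -0.0, 0.0397]]}
mm/row 28.5 deg/row 0.0
{"dp": [[0.0, -0.0, 0.0356], [0.0, -0.0, 0.0356], [0.0, -0.0, 0.0356], [-0.0, -0.0, 0.0356]], "rotation": [[-0.0, -0.0, 0.0], [-0.0, -0.0, 0.0], [-0.0, -0.0, 0.0], [-0.0, -0.0, 0.0]]}
```

move_arm(jaw=[0,0,0,0,0,0,0,0,0,0], dp=[[-0.0552,-0.0462,-0.0159],[-0.0606,-0.0388,-0.0159],[-0.0651,-0.0307,-0.0159],[-0.0685,-0.0222,-0.0159],[-0.0707,-0.0133,-0.0159],[-0.0718,-0.0041,-0.0159],[-0.0718,0.0051,-0.0159],[-0.0705,0.0142,-0.0159],[-0.0682,0.0231,-0.0159],[-0.0647,0.0316,-0.0159]], rotation=[[0,0,0.0407],[0,0,0.0407],[0,0,0.0407],[0,0,0.0407],[0,0,0.0407],[0,0,0.0407],[0,0,0.0407],[0,0,0.0407],[0,0,0.0407],[0,0,0.0407]], squeeze=80)

```text
clock: 1.35
position: [0.5008, 0.0985, 0.3306]
tool_rot: [3.142, -0.0, 1.532]
force: [0.5, 1.3, -0.2]
grip_width: 0.0854
```

Tracks well. Next leg.

move_arm(jaw=[0,0,0,0,0,0,0,0,0,0], dp=[[-0.0425,-0.0017,0.0263],[-0.0424,0.0036,0.0262],[-0.0416,0.0089,0.0262],[-0.0402,0.014,0.0262],[-0.0382,0.0189,0.0263],[-0.0355,0.0235,0.0263],[-0.0323,0.0277,0.0263],[-0.0286,0.0315,0.0263],[-0.0245,0.0348,0.0263],[-0.0199,0.0376,0.0263]], rotation=[[0,0,0.0397],[0,0,0.0397],[0,0,0.0397],[0,0,0.0397],[0,0,0.0397],[0,0,0.0397],[0,0,0.0397],[0,0,0.0397],[0,0,0.0397],[0,0,0.0397]])

```text
clock: 2.6
position: [0.4748, -0.2403, 0.1191]
tool_rot: [-3.141, 0.0, 0.285]
force: [0.1, 0.5, -0.0]
grip_width: 0.0856
```

```bash
python3 - <<'E'
from h import *
np.set_printoptions(precision=4,suppress=True)
p,r=pose(); print(p,r.as_euler("xyz",degrees=True),bot.observe()["qpos"])
plan([.4745,-.2395,.006],down(16.5),5)
E
```

```text
[ 0.4748 -0.2403  0.1191] [-179.9939    0.0166   16.3343] [-0.1192  0.5893  0.6741  1.9467 -0.5141  0.7828 -0.4377]
mm/row 22.6 deg/row 0.0
{"dp": [[-0.0, -0.0002, 0.0283], [-0.0, -0.0002, 0.0283], [-0.0, -0.0002, 0.0283], [-0.0, -0.0002, 0.0283], [-0.0, -0.0002, 0.0283]], "rotation": [[-0.0, 0.0, -0.0002], [-0.0, 0.0, -0.0002], [-0.0, 0.0, -0.0002], [-0.0, 0.0, -0.0002], [-0.0, 0.0, -0.0002]]}
```

move_arm(jaw=[0,0,0,0,0,0,180,255,255,255], dp=[[0,0,0.0283],[0,0,0.0283],[0,0,0.0283],[0,0,0.0283],[0,0,0.0283],[0,0,0],[0,0,0],[0,0,0],[0,0,0],[0,0,0]], rotation=[[0,0,0],[0,0,0],[0,0,0],[0,0,0],[0,0,0],[0,0,0],[0,0,0],[0,0,0],[0,0,0],[0,0,0]])

```text
clock: 3.85
position: [0.4752, -0.2393, 0.007]
tool_rot: [3.141, -0.0, 0.289]
force: [0.5, 0.0, -1.0]
grip_width: 0.0122
```

The opening of 12 mm means the fingers are not holding the plate, so I look.

```bash
python3 - <<'E'
from h import *
a=grab_frame("top"); b=grab_frame("side"); cv2.imwrite("pics/top1.png",a); cv2.imwrite("pics/side1.png",b)
x=cv2.resize(a[150:250,300:400],None,fx=4,fy=4,interpolation=cv2.INTER_CUBIC); y=cv2.resize(b[180:280,260:360],None,fx=4,fy=4,interpolation=cv2.INTER_CUBIC)
cv2.imwrite("pics/v1.png",np.hstack([x,y])); print(bot.observe()["grip_width"],bot.observe()["force"])
E
```

```text
0.00017116051222714526 [ 0.4943901  -0.00643947 -0.38585408]
```

View pics/v1.png

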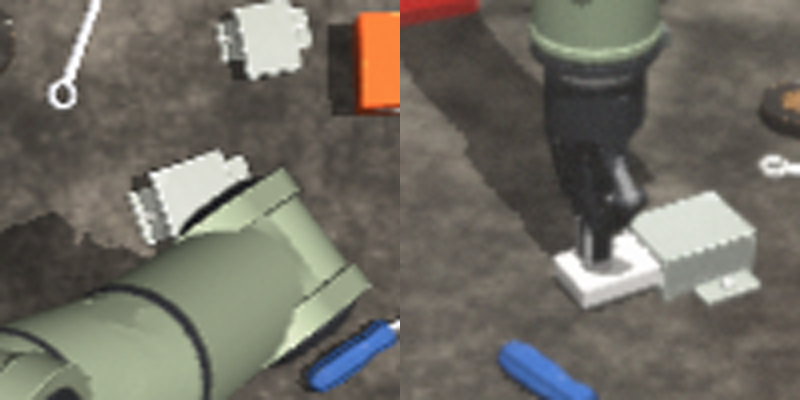

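```bash
python3 - <<'E'
from h import *
p,r=pose(); print(p)
for d in(0,.02,.04,.06,.1): 
    q=p-r.apply([0,0,d]); u=proj("side",q); print(d,u,(u-[260,180])*4+[400,0])
b=cv2.imread("pics/side1.png"); x=cv2.resize(b[200:270,280:350],None,fx=8,fy=8,interpolation=cv2.INTER_CUBIC); cv2.imwrite("pics/v2.png",x)
E
```

```text
[ 0.47512033 -0.23926737  0.00687627]
0 [308.02814679 251.23288739] [592.11258716 284.93154955]
0.02 [308.07487242 246.15291194] [592.29948966 264.61164776]
0.04 [308.12237116 240.9888838 ] [592.48948464 243.9555352 ]
0.06 [308.17066237 235.73869948] [592.68264947 222.95479791]
0.1 [308.26970285 224.97109142] [593.07881141 179.88436568]
```

View pics/v2.png

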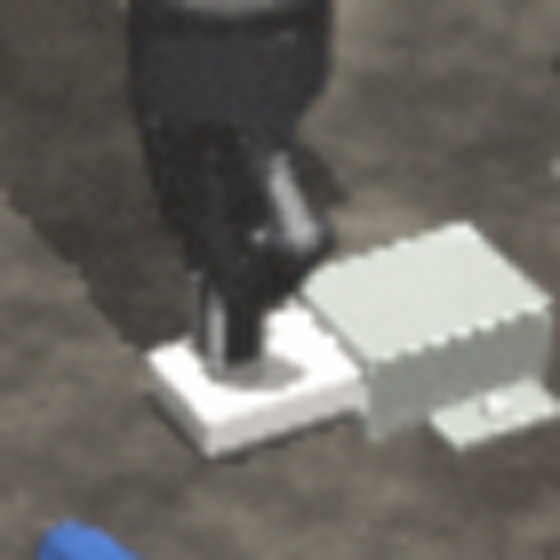

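move_arm(jaw=[0,0,0,0,0,0,0,0,255,255], dp=[[0,0,-0.02],[0,0,-0.02],[0,0,0],[0,0,0],[0,0,0],[0,0,0.02],[0,0,0.02],[0,0,0.018],[0,0,0],[0,0,0]], rotation=[[0,0,0],[0,0,0],[0,0,0],[0,0,0],[0,0,0],[0,0,0],[0,0,0],[0,0,0],[0,0,0],[0,0,0]])

```text
clock: 5.2
position: [0.475, -0.2395, -0.0076]
tool_rot: [3.141, 0.0, 0.289]
force: [0.6, 0.3, 0.5]
grip_width: 0.0517
```

move_arm(jaw=[255,255], dp=[[0,0,0],[0,0,0]], rotation=[[0,0,0],[0,0,0]])

```text
clock: 5.45
position: [0.4752, -0.2395, -0.0073]
tool_rot: [3.141, -0.0, 0.289]
force: [-1.6, -2.2, 1.9]
grip_width: 0.0467
```

move_arm(jaw=[255,255,255], dp=[[0,0,0],[0,0,0],[0,0,0]], rotation=[[0,0,0],[0,0,0],[0,0,0]])

```text
clock: 5.82
position: [0.4751, -0.2395, -0.0076]
tool_rot: [3.141, -0.0, 0.289]
force: [-2.1, -2.7, 3.1]
grip_width: 0.0468
```

move_arm(jaw=[0,0,0,0,255,255,255,255,255,255], dp=[[0,0,0],[0,0,0],[0,0,0.006],[0,0,0.004],[0,0,0],[0,0,0],[0,0,0],[0,0,0],[0,0,0],[0,0,0]], rotation=[[0,0,0],[0,0,0],[0,0,0],[0,0,0],[0,0,0],[0,0,0],[0,0,0],[0,0,0],[0,0,0],[0,0,0]])

```text
clock: 7.08
position: [0.475, -0.2394, -0.0155]
tool_rot: [3.142, -0.0, 0.289]
force: [-2.6, -1.1, 6.1]
grip_width: 0.0477
```

move_arm(jaw=[255,255,255,255], dp=[[0,0,-0.0025],[-0.012,0.0008,0],[-0.016,0.0011,0],[-0.016,0.0011,0]], rotation=[[0,0,0],[0,0,0],[0,0,0],[0,0,0]], squeeze=110)

```text
clock: 7.58
position: [0.4407, -0.252, -0.0137]
tool_rot: [-3.141, 0.0, 0.288]
force: [-0.2, 0.2, -2.4]
grip_width: 0.0471
```

```bash
python3 - <<'E'
from h import *
b=grab_frame("side"); cv2.imwrite("pics/side2.png",b)
x=cv2.resize(b[180:280,250:350],None,fx=6,fy=6,interpolation=cv2.INTER_CUBIC); cv2.imwrite("pics/v3.png",x)
E
```

```text
(no output)
```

View pics/v3.png

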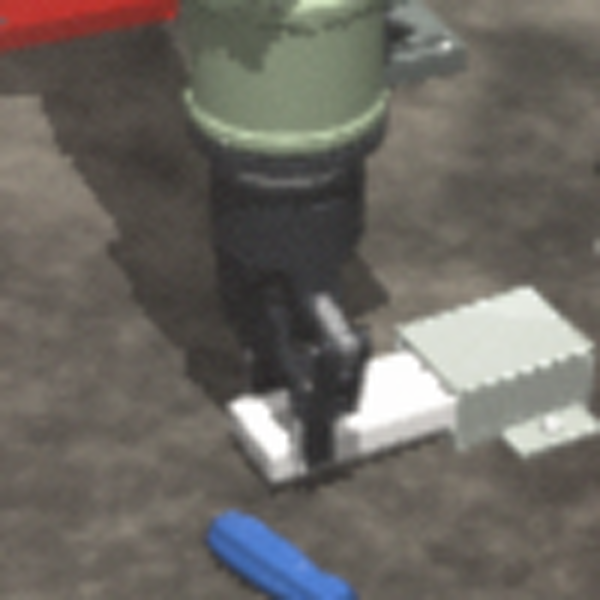

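```bash
python3 - <<'E'
from h import *
p,r=pose()
for d in(-.005,0,.005,.01,.015,.02): print(d,(proj("side",p+r.apply([0,.032,-d]))-[250,180])*6)
P=p-np.array([np.cos(np.radians(20.5)),np.sin(np.radians(20.5)),0])*.1
s=plan(P,r,6); s=plan(P+[0,0,.1],r,3,s); s=plan([.434,-.04,.09],down(12),9,s)
E
```

```text
-0.005 [312.22067827 525.26037723]
0 [312.23020131 517.69596047]
0.005 [312.23976422 510.09987709]
0.01 [312.24936725 502.47192783]
0.015 [312.25901065 494.81191174]
0.02 [312.26869467 487.11962619]
mm/row 16.7 deg/row 0.0
{"dp": [[-0.0208, 0.0015, 0.0], [-0.0208, 0.0015, 0.0], [-0.0208, 0.0015, 0.0], [-0.0208, 0.0015, 0.0], [-0.0208, 0.0015, 0.0], [-0.0208, 0.0015, 0.0]], "rotation": [[0.0, 0.0, 0.0], [0.0, 0.0, 0.0], [0.0, 0.0, 0.0], [0.0, 0.0, 0.0], [0.0, 0.0, 0.0], [0.0, 0.0, 0.0]]}
mm/row 33.3 deg/row 0.0
{"dp": [[-0.0001, -0.0, -0.0417], [-0.0001, -0.0, -0.0417], [-0.0001, -0.0, -0.0417]], "rotation": [[0.0, 0.0, 0.0], [0.0, 0.0, 0.0], [0.0, 0.0, 0.0]]}
mm/row 29.2 deg/row 0.5
{"dp": [[0.0215, -0.0295, -0.0005], [0.0213, -0.0297, -0.0005], [0.021, -0.0299, -0.0005], [0.0208, -0.0301, -0.0005], [0.0205, -0.0303, -0.0005], [0.0203, -0.0304, -0.0005], [0.02, -0.0306, -0.0005], [0.0197, -0.0308, -0.0005], [0.0195, -0.0309, -0.0005]], "rotation": [[-0.0, 0.0, 0.0027], [-0.0, 0.0, 0.0027], [-0.0, 0.0, 0.0027], [-0.0, 0.0, 0.0027], [-0.0, 0.0, 0.0027], [-0.0, 0.0, 0.0027], [-0.0, 0.0, 0.0027], [-0.0, 0.0, 0.0027], [-0.0, 0.0, 0.0027]]}
```

move_arm(jaw=[255,255,255,255,255,255,255,255,255], dp=[[-0.0208,0.0015,0],[-0.0208,0.0015,0],[-0.0208,0.0015,0],[-0.0208,0.0015,0],[-0.0208,0.0015,0],[-0.0208,0.0015,0],[0,0,-0.0417],[0,0,-0.0417],[0,0,-0.0417]], rotation=[[0,0,0],[0,0,0],[0,0,0],[0,0,0],[0,0,0],[0,0,0],[0,0,0],[0,0,0],[0,0,0]])

```text
clock: 8.75
position: [0.3475, -0.2872, 0.0874]
tool_rot: [-3.141, 0.0, 0.288]
force: [0.5, 0.1, -1.9]
grip_width: 0.0469
```

move_arm(jaw=[255,255,255,255,255,255,255,255,255], dp=[[0.0215,-0.0295,-0.0005],[0.0213,-0.0297,-0.0005],[0.021,-0.0299,-0.0005],[0.0208,-0.0301,-0.0005],[0.0205,-0.0303,-0.0005],[0.0203,-0.0304,-0.0005],[0.02,-0.0306,-0.0005],[0.0197,-0.0308,-0.0005],[0.0195,-0.0309,-0.0005]], rotation=[[0,0,0.0027],[0,0,0.0027],[0,0,0.0027],[0,0,0.0027],[0,0,0.0027],[0,0,0.0027],[0,0,0.0027],[0,0,0.0027],[0,0,0.0027]])

```text
clock: 9.88
position: [0.4362, -0.0384, 0.09]
tool_rot: [-3.141, -0.0, 0.212]
force: [0.2, 0.6, -1.6]
grip_width: 0.0468
```

move_arm(jaw=[255,255,255,255,255], dp=[[0,0,0.045],[0,0,0.045],[0,0,0.04],[0,0,0.011],[0,0,0]], rotation=[[0,0,0],[0,0,0],[0,0,0],[0,0,0],[0,0,0]])

```text
clock: 10.5
position: [0.4362, -0.0395, -0.0225]
tool_rot: [-3.141, 0.0, 0.212]
force: [0.0, -0.1, -1.6]
grip_width: 0.0469
```

```bash
python3 - <<'E'
from h import *
b=grab_frame("side"); cv2.imwrite("pics/side3.png",b)
x=cv2.resize(b[140:260,240:360],None,fx=5,fy=5,interpolation=cv2.INTER_CUBIC); cv2.imwrite("pics/v4.png",x)
print(bot.observe())
E
```

```text
{'clock': 10.55, 'qpos': array([-0.33797093,  0.71185434,  0.3881579 ,  2.23273728, -0.83216682,
        0.34085726, -0.59392977]), 'qd': array([-0.01543294, -0.01187849,  0.01015092, -0.00200582,  0.00208725,
        0.0023126 , -0.00211926]), 'joint_efforts': array([  1.15651164, -76.54728413,  11.20162636,  -9.79042143,
        -0.14723682,  -0.21753666,   0.12832002]), 'position': array([ 0.43655818, -0.03932303, -0.02206165]), 'tool_rot': array([ 3.14143177e+00, -5.24867362e-04,  2.12128835e-01]), 'force': array([ 0.13221167,  0.26625764, -2.11356836]), 'moment': array([-0.04393039,  0.10238195,  0.02397907]), 'grip_width': 0.047311611627597235}
```

View pics/v4.png

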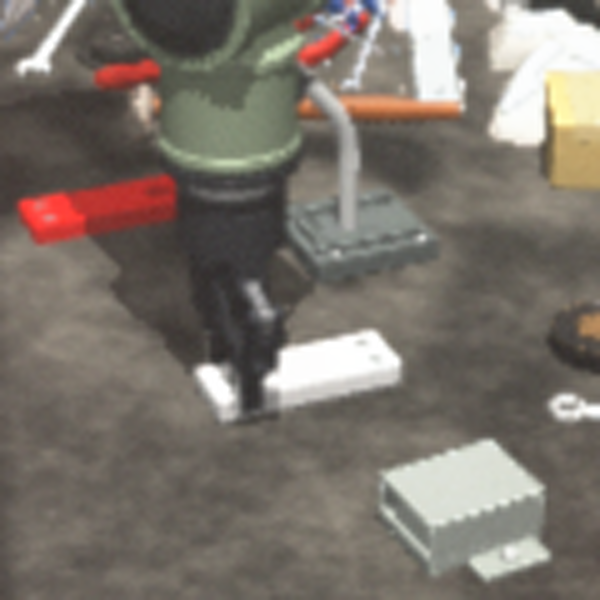

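move_arm(jaw=[255,255], dp=[[0,0,0.005],[0,0,0.001]], rotation=[[0,0,0],[0,0,0]])

```text
clock: 10.8
position: [0.4369, -0.0388, -0.0269]
tool_rot: [-3.142, -0.001, 0.213]
force: [-5.1, 2.2, 33.0]
grip_width: 0.0472
```

move_arm(jaw=[0,0,0,0,0,0,0,0,0,0], dp=[[0,0,-0.0005],[0,0,0],[0,0,0],[0,0,-0.03],[0,0,-0.06],[0.0375,0,0],[0.0375,0,0],[0.0375,0,0],[0,0,0],[0,0,0]], rotation=[[0,0,0],[0,0,0],[0,0,0],[0,0,0],[0,0,0],[0,0,0],[0,0,0],[0,0,0],[0,0,0],[0,0,0]])

```text
clock: 12.05
position: [0.5235, -0.0202, 0.0447]
tool_rot: [-3.142, 0.001, 0.212]
force: [-1.2, -0.6, -0.5]
grip_width: 0.0854
```

```bash
cat >> h.py <<'E'
def blob(n,roi,th=215,mn=15):
    x0,x1,y0,y1=roi; im=grab_frame(n); cv2.imwrite(f"pics/{n}_last.png",im)
    g=im.min(2)[y0:y1,x0:x1]; m=(cv2.resize(g,None,fx=8,fy=8,interpolation=cv2.INTER_CUBIC)>th).astype(np.uint8)
    cs,h=cv2.findContours(m,cv2.RETR_CCOMP,cv2.CHAIN_APPROX_NONE)
    for c,hh in zip(cs,h[0] if h is not None else []):
        a=cv2.contourArea(c)/64
        if a>mn:
            r=cv2.minAreaRect(c); print("hole" if hh[3]>=0 else "blob",round(a),(np.array(r[0])+.5)/8-.5+[x0,y0],np.array(r[1])/8,r[2],"box",((cv2.boxPoints(r)+.5)/8-.5+[x0,y0]).round(1).tolist())
E
python3 - <<'E'
from h import *
np.set_printoptions(precision=4,suppress=True)
print(pose()[0])
blob("side",(260,340,190,235)); 
print(proj("side",[.438,-.039,.016]),proj("side",[.5475,-.016,.016]))
E
```

```text
[ 0.5235 -0.0202  0.0447]
blob 34 [330.046  232.6922] [ 5.2884 19.9173] 74.05460357666016 box [[319.7, 232.9], [338.9, 227.4], [340.3, 232.5], [321.2, 238.0]]
blob 264 [299.2877 214.0735] [ 8.8265 39.425 ] 77.7160415649414 box [[279.1, 214.0], [317.6, 205.6], [319.5, 214.2], [281.0, 222.6]]
[287.4127 216.2975] [316.0729 210.1174]
```

```bash
python3 - <<'E'
from h import *
im=cv2.imread("pics/side_last.png"); x0,y0,f=260,180,8
x=cv2.resize(im[y0:y0+60,x0:x0+80],None,fx=f,fy=f,interpolation=cv2.INTER_CUBIC)
h=np.array([.4385,-.0385,.016]); u=np.array([np.cos(.212),np.sin(.212),0]); v=np.array([-u[1],u[0],0])
for a,b in((0,0),(-.025,-.025),(-.025,.025),(.115,.025),(.115,-.025)):
    q=(proj("side",h+a*u+b*v)-[x0,y0]+.5)*f-.5; cv2.circle(x,tuple(int(k) for k in q),3,(0,0,255),-1)
cv2.imwrite("pics/v5.png",x)
E
```

```text
(no output)
```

View pics/v5.png

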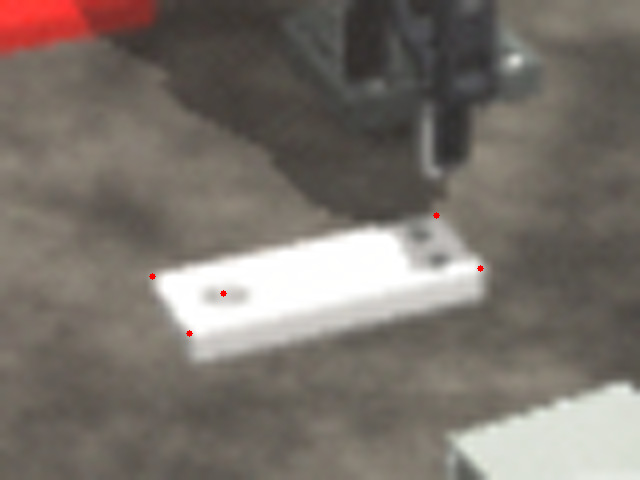

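move_arm(jaw=[0,0,0,0,255,255,255,255,255,255], dp=[[0,0,0.035],[0,0,0.035],[0,0,0.0175],[0,0,0],[0,0,0],[0,0,0],[0,0,0],[0,0,0],[0,0,0],[0,0,0]], rotation=[[0,0,0],[0,0,0],[0,0,0],[0,0,0],[0,0,0],[0,0,0],[0,0,0],[0,0,0],[0,0,0],[0,0,0]], squeeze=120)

```text
clock: 13.35
position: [0.5248, -0.0198, -0.0237]
tool_rot: [-3.141, -0.002, 0.213]
force: [-6.8, 1.6, 27.8]
grip_width: 0.0464
```

```bash
cat >> h.py <<'E'
# plate frame vs tool: tool x=plate x, y=-plate y, z=-plate z; hole centre (mid) in the tool frame, set after grasp
HT=np.array([-.0868,0,-.0335])
O=np.array([.5588,.1760,0]); YAW=np.radians(12.0)
def nest(x,y,z): return O+Ro.from_euler("z",YAW).apply([x,y,z])
def tgt(x,z,tilt,y=0):
    "tool pose putting the hole centre at nest (x,y,z), plain end raised by tilt deg"
    R=Ro.from_euler("z",YAW)*Ro.from_euler("y",-np.radians(tilt))*Ro.from_euler("x",np.pi)
    return nest(x,y,z)-R.apply(HT),R
E
python3 - <<'E'
from h import *
np.set_printoptions(precision=4,suppress=True)
s0=pose(); p,r=s0; print(p,r.apply(HT)+p)
P,R=tgt(-64.6e-3-.643*.05,.1875+.766*.05,40); print("pre",P,R.as_euler("xyz",degrees=True), R.as_matrix())
E
```

```text
[ 0.5248 -0.0198 -0.0237] [ 0.4399 -0.0382  0.0097]
pre [0.5503 0.1742 0.2559] [180. -40.  12.] [[ 0.7493  0.2079  0.6287]
 [ 0.1593 -0.9781  0.1336]
 [ 0.6428  0.     -0.766 ]]
```

```bash
sed -i 's/^HT=.*/HT=np.array([-.088,0,-.0317])/' h.py; python3 - <<'E'
from h import *
p,r=pose(); s=plan(p+[0,0,.18],down(12.15),5)
P,R=tgt(-64.6e-3-.643*.08,.1875+.766*.08,40); print(P)
s=plan(P,R,10,s)
E
```

```text
mm/row 36.0 deg/row 0.0
{"dp": [[0.0001, -0.0, -0.045], [0.0001, -0.0, -0.045], [0.0, -0.0, -0.045], [0.0, -0.0, -0.045], [0.0, -0.0, -0.045]], "rotation": [[-0.0, -0.0001, 0.0], [-0.0, -0.0001, 0.0], [-0.0, -0.0001, 0.0], [-0.0, -0.0001, 0.0], [-0.0, -0.0001, 0.0]]}
[0.53116565 0.17012614 0.2810617 ]
mm/row 22.7 deg/row 4.0
{"dp": [[0.0058, -0.023, -0.0156], [0.0068, -0.023, -0.0152], [0.0079, -0.023, -0.0146], [0.0089, -0.023, -0.0141], [0.0098, -0.023, -0.0134], [0.0107, -0.023, -0.0127], [0.0116, -0.0231, -0.0119], [0.0124, -0.0231, -0.0111], [0.0131, -0.0231, -0.0102], [0.0138, -0.0231, -0.0093]], "rotation": [[-0.0, 0.0222, 0.0001], [-0.0, 0.0222, 0.0001], [-0.0, 0.0222, 0.0001], [-0.0, 0.0222, 0.0001], [-0.0, 0.0222, 0.0001], [-0.0, 0.0222, 0.0001], [-0.0, 0.0222, 0.0001], [-0.0, 0.0222, 0.0001], [-0.0, 0.0222, 0.0001], [-0.0, 0.0222, 0.0001]]}
```

move_arm(jaw=[255,255,255,255,255], dp=[[0,0,-0.045],[0,0,-0.045],[0,0,-0.045],[0,0,-0.045],[0,0,-0.045]], rotation=[[0,0,0],[0,0,0],[0,0,0],[0,0,0],[0,0,0]])

```text
clock: 13.98
position: [0.5241, -0.0198, 0.1564]
tool_rot: [-3.141, -0.0, 0.213]
force: [0.8, 0.3, -1.4]
grip_width: 0.0462
```

move_arm(jaw=[255,255,255,255,255,255,255,255,255,255], dp=[[0.0058,-0.023,-0.0156],[0.0068,-0.023,-0.0152],[0.0079,-0.023,-0.0146],[0.0089,-0.023,-0.0141],[0.0098,-0.023,-0.0134],[0.0107,-0.023,-0.0127],[0.0116,-0.0231,-0.0119],[0.0124,-0.0231,-0.0111],[0.0131,-0.0231,-0.0102],[0.0138,-0.0231,-0.0093]], rotation=[[0,0.0222,0],[0,0.0222,0],[0,0.0222,0],[0,0.0222,0],[0,0.0222,0],[0,0.0222,0],[0,0.0222,0],[0,0.0222,0],[0,0.0222,0],[0,0.0222,0]])

```text
clock: 15.22
position: [0.5284, 0.1576, 0.2656]
tool_rot: [-3.134, -0.631, 0.213]
force: [-0.9, -0.1, -2.3]
grip_width: 0.0458
```

```bash
cat >> h.py <<'E'
def over(name,n,x0,y0,w,h,f,pts):
    im=grab_frame(n); cv2.imwrite("pics/raw_"+name,im)
    x=cv2.resize(im[y0:y0+h,x0:x0+w],None,fx=f,fy=f,interpolation=cv2.INTER_CUBIC)
    for P in pts:
        q=(proj(n,P)-[x0,y0]+.5)*f-.5; cv2.circle(x,tuple(int(k) for k in q),2,(0,0,255),-1)
    return x
def platepts():
    p,r=pose(); c=[(0,0,-.008)]+[(a,b,z) for z in(-.008,.008) for a in(-.025,.115) for b in(-.025,.025)]
    return [p+r.apply(HT+np.array(k)) for k in c]
def rodpts(): return [nest(0,0,.02),nest(0,0,.085),nest(-.0164,0,.13),nest(-.0646,0,.1875),nest(-.0405,0,.1588)]
E
python3 - <<'E'
from h import *
np.set_printoptions(precision=4,suppress=True)
o=bot.observe(); print(o["position"],np.degrees(o["tool_rot"]),o["force"],o["grip_width"],o["qpos"])
a=over("t6.png","top",205,150,65,80,6,platepts()+rodpts()); b=over("s6.png","side",270,110,65,80,6,platepts()+rodpts())
cv2.imwrite("pics/v6.png",np.hstack([a,b]))
E
```

```text
[0.5284 0.1576 0.2656] [-179.5611  -36.1778   12.1964] [-0.8728 -0.147  -2.3377] 0.045783533776665365 [-1.6493  0.198   1.3293  2.3138 -0.5825  0.1773 -1.1989]
```

View pics/v6.png

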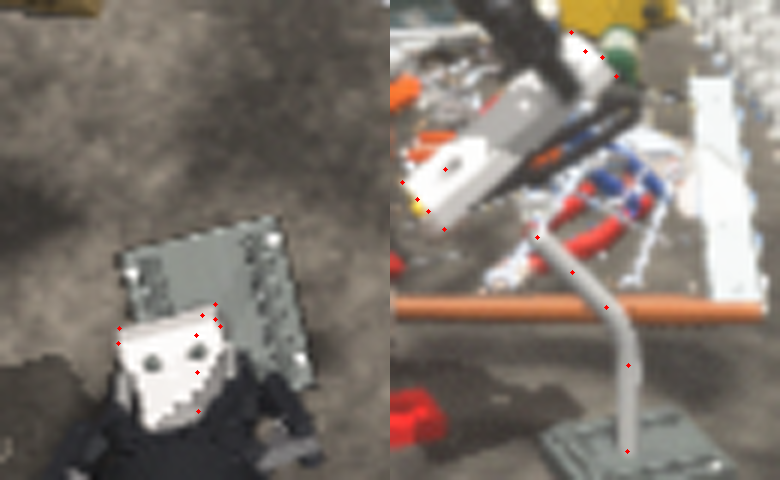

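```bash
cat > fk.py <<'E'
import numpy as np
from scipy.spatial.transform import Rotation as Ro
def fk(q,L,s,joints=False):
    # L: d1,d3,d5,d7, offsets along link y for elbow etc.
    d1,d3,d5,d7,a1,a3,a5,t0,t7=L
    R=Ro.from_euler("z",t0); p=np.zeros(3)
    R=R*Ro.from_euler("z",s[0]*q[0]); p=p+R.apply([0,a1,d1]); R=R*Ro.from_euler("y",s[1]*q[1])
    R=R*Ro.from_euler("z",s[2]*q[2]); p=p+R.apply([0,a3,d3]); R=R*Ro.from_euler("y",s[3]*q[3])
    R=R*Ro.from_euler("z",s[4]*q[4]); p=p+R.apply([0,a5,d5]); R=R*Ro.from_euler("y",s[5]*q[5])
    R=R*Ro.from_euler("z",s[6]*q[6]+t7); p=p+R.apply([0,0,d7])
    return p,R
E
cat > fit.py <<'E'
from fk import *
import itertools,pickle
from scipy.optimize import least_squares
D=[([-1.31421102,.52194517,-.03632716,1.59991458,.02118881,1.02114169,-.11277789],[.20055,.5916,.2024],[-3.14057,0,2.81481]),
([-.1192,.5893,.6741,1.9467,-.5141,.7828,-.4377],[.4748,-.2403,.1191],np.radians([-179.9939,.0166,16.3343])),
([-.33797,.71185,.38816,2.23274,-.83217,.34086,-.59393],[.43656,-.03932,-.02206],[3.14143,-.0005,.21213]),
([-1.6493,.198,1.3293,2.3138,-.5825,.1773,-1.1989],[.5284,.1576,.2656],np.radians([-179.5611,-36.1778,12.1964]))]
def res(L,s):
    o=[]
    for q,P,e in D:
        p,R=fk(q,L,s); o+=list(p-P)+list((R.inv()*Ro.from_euler("xyz",e)).as_rotvec()*.3)
    return o
best=None
for c in itertools.product([-1,1],repeat=4):
    s=[c[0],1,c[1],1,c[2],1,c[3]]
    for t7 in(0,np.pi/2,-np.pi/2,np.pi):
        r=least_squares(res,[.36,.42,.4,.3,0,0,0,0,t7],args=(s,))
        if best is None or r.cost<best[0]: best=(r.cost,s,r.x)
print(best); r=np.array(res(best[2],best[1])).reshape(4,6); print(r.round(4)); pickle.dump(best,open("fk.pkl","wb"))
E
python3 fit.py
```

```text
(np.float64(1.3045696613348945e-09), [-1, 1, -1, 1, -1, 1, -1], array([ 3.20429328e-01,  5.29731045e-01,  4.20710243e-01,  3.56410637e-01,
       -2.12585092e-02, -3.75505544e-02, -3.34039649e-04, -1.84324979e-05,
        1.57079866e+00]))
[[ 0. -0. -0.  0.  0. -0.]
 [ 0.  0.  0.  0. -0. -0.]
 [-0. -0.  0. -0. -0. -0.]
 [ 0. -0. -0.  0.  0.  0.]]
```

```bash
cat > ik.py <<'E'
from fk import *
from h import *
import pickle
from scipy.optimize import least_squares
_,S,L=pickle.load(open("fk.pkl","rb"))
LO=np.array([-2.91,-.3,-1.5,.17,-1.26,.16,-2.52]);HI=np.array([2.91,2.13,1.42,2.43,4.41,1.93,2.52]); MID=(LO+HI)/2; HW=(HI-LO)/2
def ik(P,R,seed,w=.003):
    f=lambda q:np.r_[(lambda p,r:np.r_[p-P,(r.inv()*R).as_rotvec()*.3])(*fk(q,L,S))*10,w*(q-seed)]
    r=least_squares(f,np.clip(seed,LO+1e-3,HI-1e-3),bounds=(LO,HI)); p,rr=fk(r.x,L,S)
    return r.x,np.linalg.norm(p-P),(rr.inv()*R).magnitude()
def margin(q): return np.min(np.minimum(q-LO,HI-q))
E
python3 - <<'E'
from ik import *
np.set_printoptions(precision=2,suppress=True)
rng=np.random.default_rng(0)
arm=lambda s:(-.0646-.643*s,.1875+.766*s)
W=[("pre",arm(.06),t) for t in(40,32,28)]+[("end",arm(-.01),t) for t in(40,30)]+[("slope",arm(-.07),t) for t in (40,30)]+[("bend",(-.0042,.109),20),("low",(0,.05),0),("seat",(0,.028),0)]
for nm,(x,z),t in W:
  for flip in(0,1):
    P,R=tgt(x,z,t); 
    if flip: R=R*Ro.from_euler("z",np.pi)
    sols=[]
    for k in range(60):
        q,e,a=ik(P,R,rng.uniform(LO,HI),.0003)
        if e<1e-3 and a<.01: sols.append((margin(q),q))
    sols.sort(key=lambda v:-v[0])
    print(nm,t,"flip" if flip else "cur",len(sols),[ (round(m,2),q) for m,q in sols[:3]])
E
```

```text
Still running in the background as job /tmp/bash_jobs.1000/6cebd352c786 (pid 1094). You'll get a notice when it ends.
```

```bash
cat /tmp/bash_jobs.1000/6cebd352c786/stdout; kill -- -$(cat /tmp/bash_jobs.1000/6cebd352c786/pid); nproc
```

```text
4
```

```bash
cat > ik.py <<'E'
import numpy as np,pickle
_,S,L=pickle.load(open("fk.pkl","rb"))
LO=np.array([-2.91,-.3,-1.5,.17,-1.26,.16,-2.52]);HI=np.array([2.91,2.13,1.42,2.43,4.41,1.93,2.52])
def FK(q):
    "batch: q (N,7) -> p,R,J"
    N=len(q); R=np.tile(np.eye(3),(N,1,1)); p=np.zeros((N,3)); ax=[];og=[]
    d1,d3,d5,d7,a1,a3,a5,t0,t7=L
    def rot(R,k,th):
        c,s=np.cos(th),np.sin(th);M=np.zeros((N,3,3));M[:,k,k]=1;i,j=(k+1)%3,(k+2)%3
        M[:,i,i]=c;M[:,j,j]=c;M[:,i,j]=-s;M[:,j,i]=s; return R@M
    T={0:(0,a1,d1),2:(0,a3,d3),4:(0,a5,d5),6:(0,0,d7)}
    for i in range(7):
        k=1 if i%2 else 2
        ax.append(R[:,:,k]*S[i]);og.append(p.copy()); R=rot(R,k,S[i]*q[:,i]+(t7 if i==6 else 0))
        if i in T:p=p+R@np.array(T[i])
    J=np.stack([np.concatenate([np.cross(a,p-o),a],1) for a,o in zip(ax,og)],2)
    return p,R,J
def IK(P,R,q,it=60):
    q=q.copy()
    for _ in range(it):
        p,r,J=FK(q); D=R@np.swapaxes(r,1,2)
        w=.5*np.stack([D[:,2,1]-D[:,1,2],D[:,0,2]-D[:,2,0],D[:,1,0]-D[:,0,1]],1); w*=1+np.maximum(0,(1-np.trace(D,axis1=1,axis2=2))/2)[:,None]
        e=np.concatenate([P-p,w],1); JT=np.swapaxes(J,1,2)
        dq=(JT@np.linalg.solve(J@JT+1e-4*np.eye(6),e[:,:,None]))[:,:,0]
        q=np.clip(q+np.clip(dq,-.3,.3),LO,HI)
    return q,np.linalg.norm(e[:,:3],axis=1),np.linalg.norm(e[:,3:],axis=1)
def margin(q): return np.minimum(q-LO,HI-q).min(1)
E
timeout 60 python3 - <<'E'
from ik import *
from h import *
np.set_printoptions(precision=2,suppress=True)
rng=np.random.default_rng(0)
arm=lambda s:(-.0646-.643*s,.1875+.766*s)
W=[("pre",arm(.06),t) for t in(40,32,28)]+[("end",arm(-.01),t) for t in(40,30)]+[("slope",arm(-.07),t) for t in (40,30)]+[("bend",(-.0042,.109),20),("low",(0,.05),0),("seat",(0,.028),0)]
for nm,(x,z),t in W:
  for flip in(0,1):
    P,R=tgt(x,z,t); R=R.as_matrix()
    if flip: R=R@np.diag([-1,-1,1])
    q,e,a=IK(P,R,rng.uniform(LO,HI,(400,7))); ok=(e<1e-3)&(a<.01); q=q[ok]; m=margin(q); i=np.argsort(-m)[:40:13]
    print(nm,t,"flip" if flip else "cur",len(q),[(round(m[k],2),q[k]) for k in i])
E
```

```text
pre 40 cur 0 []
pre 40 flip 198 [(np.float64(0.18), array([ 0.6 ,  0.29, -1.3 ,  2.25,  1.41,  0.53, -0.01])), (np.float64(0.17), array([ 0.39,  0.2 , -1.02,  2.26,  1.36,  0.4 ,  0.01])), (np.float64(0.16), array([ 0.2 ,  0.16, -0.81,  2.27,  1.33,  0.35,  0.02])), (np.float64(0.15), array([ 0.02,  0.13, -0.6 ,  2.27,  1.3 ,  0.31,  0.04]))]
pre 32 cur 109 [(np.float64(0.16), array([-0.45,  0.15, -0.06,  2.18,  0.56,  0.32, -2.36])), (np.float64(0.14), array([-0.67,  0.14,  0.18,  2.19,  0.44,  0.3 , -2.25])), (np.float64(0.12), array([-1.42,  0.27,  1.11,  2.22, -0.54,  0.28, -1.28])), (np.float64(0.1), array([-1.37,  0.24,  1.02,  2.22, -0.37,  0.26, -1.45]))]
pre 32 flip 252 [(np.float64(0.29), array([ 0.51,  0.32, -1.19,  2.14,  1.05,  0.57,  0.36])), (np.float64(0.28), array([ 0.44,  0.28, -1.09,  2.15,  1.  ,  0.53,  0.4 ])), (np.float64(0.28), array([ 0.29,  0.23, -0.91,  2.15,  0.91,  0.46,  0.47])), (np.float64(0.25), array([ 0.13,  0.2 , -0.71,  2.16,  0.82,  0.41,  0.55]))]
pre 28 cur 159 [(np.float64(0.26), array([-0.26,  0.18, -0.27,  2.12,  0.47,  0.42, -2.26])), (np.f
[... 4450 characters left out ...]
0.86, -0.49,  1.56,  0.49,  0.85,  1.02]))]
seat 0 cur 176 [(np.float64(0.62), array([-0.7 ,  0.93,  0.53,  1.6 , -0.62,  0.78, -1.26])), (np.float64(0.58), array([-0.61,  0.89,  0.38,  1.6 , -0.44,  0.74, -1.39])), (np.float64(0.56), array([-0.3 ,  0.85, -0.13,  1.58,  0.15,  0.72, -1.86])), (np.float64(0.56), array([-0.55,  0.87,  0.27,  1.6 , -0.31,  0.72, -1.49]))]
seat 0 flip 252 [(np.float64(0.76), array([ 0.06,  0.95, -0.73,  1.56,  0.75,  0.92,  0.85])), (np.float64(0.72), array([ 0.08,  0.97, -0.78,  1.56,  0.79,  0.95,  0.82])), (np.float64(0.69), array([-0.03,  0.91, -0.57,  1.56,  0.6 ,  0.85,  0.95])), (np.float64(0.67), array([-0.07,  0.89, -0.51,  1.57,  0.54,  0.83,  0.99]))]
```

```bash
python3 - <<'E'
from h import *
s=plan([.5241,-.0198,.1564],down(12.15),10); s=plan([.5241,-.0198,-.0225],down(12.15),6,s)
E
```

```text
mm/row 20.8 deg/row 3.6
{"dp": [[-0.0123, 0.0216, 0.0078], [-0.0117, 0.0216, 0.0085], [-0.0112, 0.0216, 0.0093], [-0.0106, 0.0216, 0.01], [-0.0099, 0.0216, 0.0106], [-0.0092, 0.0216, 0.0112], [-0.0085, 0.0216, 0.0118], [-0.0077, 0.0216, 0.0123], [-0.0069, 0.0216, 0.0128], [-0.0061, 0.0216, 0.0132]], "rotation": [[-0.0002, -0.0201, 0.0001], [-0.0002, -0.0201, 0.0001], [-0.0002, -0.0201, 0.0001], [-0.0002, -0.0201, 0.0001], [-0.0002, -0.0201, 0.0001], [-0.0002, -0.0201, 0.0001], [-0.0002, -0.0201, 0.0001], [-0.0002, -0.0201, 0.0001], [-0.0002, -0.0201, 0.0001], [-0.0002, -0.0201, 0.0001]]}
mm/row 29.8 deg/row 0.0
{"dp": [[-0.0, -0.0, 0.0373], [-0.0, -0.0, 0.0373], [-0.0, -0.0, 0.0373], [-0.0, -0.0, 0.0373], [-0.0, -0.0, 0.0373], [-0.0, -0.0, 0.0373]], "rotation": [[0.0, -0.0, -0.0], [0.0, -0.0, -0.0], [0.0, -0.0, -0.0], [0.0, -0.0, -0.0], [0.0, -0.0, -0.0], [0.0, -0.0, -0.0]]}
```

The forward-tilted grasp runs into joint limits. A half-turned grasp (yaw 192) has far more margin, so I lay the plate back and regrasp it that way.

move_arm(jaw=[255,255,255,255,255,255,255,255,255,255], dp=[[-0.0123,0.0216,0.0078],[-0.0117,0.0216,0.0085],[-0.0112,0.0216,0.0093],[-0.0106,0.0216,0.01],[-0.0099,0.0216,0.0106],[-0.0092,0.0216,0.0112],[-0.0085,0.0216,0.0118],[-0.0077,0.0216,0.0123],[-0.0069,0.0216,0.0128],[-0.0061,0.0216,0.0132]], rotation=[[0,-0.0201,0],[0,-0.0201,0],[0,-0.0201,0],[0,-0.0201,0],[0,-0.0201,0],[0,-0.0201,0],[0,-0.0201,0],[0,-0.0201,0],[0,-0.0201,0],[0,-0.0201,0]])

```text
clock: 16.58
position: [0.5239, -0.0239, 0.1564]
tool_rot: [-3.141, 0.006, 0.213]
force: [-0.7, 0.3, -2.0]
grip_width: 0.0466
```

```bash
python3 - <<'E'
from h import *
print(bot.observe()["qpos"]); s=plan([.5241,-.0198,.0],down(12.15),5)
E
```

```text
[-0.68395379  0.5950653   0.89165175  1.93545817 -0.58781806  0.90173145
 -0.84901566]
mm/row 31.3 deg/row 0.1
{"dp": [[0.0005, -0.001, 0.0391], [0.0005, -0.001, 0.0391], [0.0004, -0.001, 0.0391], [0.0004, -0.001, 0.0391], [0.0003, -0.001, 0.0391]], "rotation": [[-0.0, 0.0004, 0.0], [-0.0, 0.0004, 0.0], [-0.0, 0.0004, 0.0], [-0.0, 0.0004, 0.0], [-0.0, 0.0004, 0.0]]}
```

move_arm(jaw=[255,255,255,255,255,255,255,0,0,0], dp=[[0.0004,-0.001,0.0391],[0.0004,-0.001,0.0391],[0.0004,-0.001,0.0391],[0.0004,-0.001,0.0391],[0.0004,-0.001,0.0391],[0,0,0.0285],[0,0,0],[0,0,0],[0,0,0],[0,0,0]], rotation=[[0,0.0004,0],[0,0.0004,0],[0,0.0004,0],[0,0.0004,0],[0,0.0004,0],[0,0,0],[0,0,0],[0,0,0],[0,0,0],[0,0,0]])

```text
clock: 17.82
position: [0.5263, -0.0158, -0.022]
tool_rot: [-3.138, -0.007, 0.216]
force: [1.6, 0.3, -0.8]
grip_width: 0.0853
```

move_arm(jaw=[0,0,0,0,0,0,0,0,0,0], dp=[[0,0,-0.05],[0,0,-0.06],[0,0,0],[0,0,0],[0,0,0],[0,0,0],[0,0,0],[0,0,0],[0,0,0],[0,0,0]], rotation=[[0,0,0],[0,0,0],[0,0,-0.0555],[0,0,-0.0555],[0,0,-0.0555],[0,0,-0.0555],[0,0,-0.0555],[0,0,-0.0555],[0,0,-0.0555],[0,0,-0.0555]])

```text
clock: 19.08
position: [0.5256, -0.0164, 0.0657]
tool_rot: [3.136, -0.005, 1.616]
force: [-0.4, -1.0, -0.9]
grip_width: 0.0851
```

move_arm(jaw=[0,0,0,0,0,0,0,0,0,0], dp=[[0,0,0],[0,0,0],[0,0,0],[0,0,0],[0,0,0],[0,0,0],[0,0,0],[0,0,0],[0,0,0],[0,0,0]], rotation=[[0,0,-0.0556],[0,0,-0.0556],[0,0,-0.0556],[0,0,-0.0556],[0,0,-0.0556],[0,0,-0.0556],[0,0,-0.0556],[0,0,-0.0556],[0,0,-0.0556],[0,0,-0.0556]])

```text
clock: 20.32
position: [0.5257, -0.0166, 0.0657]
tool_rot: [3.138, 0.006, -2.92]
force: [-0.7, 0.3, -0.4]
grip_width: 0.0856
```

```bash
cat >> h.py <<'E'
def sim(targets,q,n=10):
    from ik import FK,LO,HI,margin
    for P,R in targets:
        p0,r0,_=FK(q[None]); w=(Ro.from_matrix(r0[0]).inv()*R).as_rotvec(); r0=Ro.from_matrix(r0[0]); bad=0
        for i in range(1,n+1):
            Pi=p0[0]+(P-p0[0])*i/n; Ri=(r0*Ro.from_rotvec(w*i/n))
            for _ in range(6):
                p,r,J=FK(q[None]); e=np.r_[Pi-p[0],(Ri*Ro.from_matrix(r[0]).inv()).as_rotvec()]; J=J[0]
                q=np.clip(q+J.T@np.linalg.solve(J@J.T+1e-5*np.eye(6),e),LO,HI)
            bad=max(bad,np.linalg.norm(e))
        print(q.round(2),"margin %.2f err %.4f"%(margin(q[None])[0],bad))
E
cat > blob2.py <<'E'
E
python3 - <<'E'
from h import *
np.set_printoptions(precision=4,suppress=True)
o=bot.observe(); q=np.array(o["qpos"]); print(o["position"],np.degrees(o["tool_rot"]),q)
F=Ro.from_euler("z",np.pi); arm=lambda s:(-.0646-.643*s,.1875+.766*s)
T=[(np.array([.5241,-.02,-.022]),down(192)),(np.array([.5241,-.02,.17]),down(192))]
for x,z,t in [(*arm(.07),35),(*arm(0),36),(*arm(-.07),36),(-.0042,.109,20),(0,.05,0),(0,.028,0)]:
    P,R=tgt(x,z,t); T.append((P,R*F))
sim(T,q)
x=over("s7.png","side",260,180,80,60,8,[]); cv2.imwrite("pics/v7.png",x)
E
```

```text
[ 0.5257 -0.0166  0.0657] [ 179.8201    0.3604 -167.3187] [ 0.0024  0.5621 -0.1087  1.9728  0.0948  0.6056  1.6247]
[-0.02  0.72 -0.08  2.    0.12  0.43  1.59] margin 0.27 err 0.0000
[ 0.02  0.41 -0.12  1.89  0.06  0.85  1.65] margin 0.54 err 0.0000
[-0.53  0.1   0.01  2.23  0.69  0.29  0.64] margin 0.13 err 0.0000
[-0.68  0.27  0.21  2.22  1.1   0.16  0.22] margin 0.00 err 0.0454
[-0.42  0.42 -0.05  2.15  1.83  0.18 -0.46] margin 0.02 err 0.0482
[-0.1   0.59 -0.44  1.87  0.73  0.48  0.73] margin 0.32 err 0.0464
[-0.05  0.87 -0.54  1.56  0.54  0.87  0.99] margin 0.71 err 0.0000
[-0.06  0.9  -0.53  1.56  0.56  0.83  0.98] margin 0.67 err 0.0000
```

```bash
python3 - <<'E'
from h import *
q=np.array(bot.observe()["qpos"])
F=Ro.from_euler("z",np.pi); arm=lambda s:(-.0646-.643*s,.1875+.766*s)
def path(t1,t2,t3): 
    T=[]
    for x,z,t in [(*arm(.07),t1),(*arm(0),t1),(*arm(-.035),t2),(*arm(-.07),t3),(-.0042,.109,20),(0,.05,0)]:
        P,R=tgt(x,z,t); T.append((P,R*F))
    return T
B=[(np.array([.5257,-.0166,-.022]),down(192.5)),(np.array([.5241,-.02,.17]),down(192))]
print("32"); sim(B+path(32,31,30),q)
print("via +y turn"); sim(B+[(np.array([.58,.3,.3]),down(192))]+path(32,32,32),q)
print("via az-"); sim(B+[(np.array([.5,-.3,.3]),down(192)),(np.array([.5,-.1,.3]),down(192))]+path(32,32,32),q)
print("via yaw150"); sim(B+[(np.array([.5241,-.02,.25]),down(150)),(np.array([.5,.1,.3]),down(192))]+path(32,32,32),q)
print("via yaw230"); sim(B+[(np.array([.5241,-.02,.25]),down(240)),(np.array([.5,.1,.3]),down(192))]+path(32,32,32),q)
E
```

```text
32
[-0.02  0.72 -0.08  1.99  0.12  0.43  1.59] margin 0.27 err 0.0000
[ 0.01  0.41 -0.12  1.89  0.06  0.85  1.65] margin 0.54 err 0.0000
[-0.47  0.12 -0.04  2.19  0.52  0.34  0.81] margin 0.18 err 0.0000
[-0.53  0.28  0.06  2.16  0.66  0.21  0.69] margin 0.05 err 0.0000
[-0.52  0.37  0.06  2.11  0.67  0.17  0.69] margin 0.01 err 0.0000
[-0.49  0.45  0.06  2.07  0.68  0.16  0.68] margin 0.00 err 0.0089
[-0.25  0.57 -0.23  1.88  0.51  0.41  0.91] margin 0.25 err 0.0000
[-0.16  0.84 -0.36  1.57  0.37  0.81  1.12] margin 0.65 err 0.0000
via +y turn
[-0.02  0.72 -0.08  1.99  0.12  0.43  1.59] margin 0.27 err 0.0000
[ 0.01  0.41 -0.12  1.89  0.06  0.85  1.65] margin 0.54 err 0.0000
[-0.46  0.5  -0.18  1.39  0.09  1.27  1.14] margin 0.66 err 0.0000
[-0.48  0.12 -0.04  2.19  0.52  0.34  0.82] margin 0.18 err 0.0000
[-0.53  0.28  0.06  2.16  0.66  0.2   0.69] margin 0.04 err 0.0000
[-0.56  0.36  0.12  2.13  0.71  0.16  0.63] margin 0.00 err 0.0198
[-0.54  0.44  0.1   2.1   0.93  0.16  0.42] margin 0.00 err 0.0590
[-0.18  0.58 -0.32  1.88  0.62  0.44  0.82] margin 0.28 err 0.0000
[-0.11  0.85 
[... 1393 characters left out ...]
gin 0.68 err 0.0000
via yaw230
[-0.02  0.72 -0.08  1.99  0.12  0.43  1.59] margin 0.27 err 0.0000
[ 0.01  0.41 -0.12  1.89  0.06  0.85  1.65] margin 0.54 err 0.0000
[ 0.16  0.32 -0.3   1.79  0.11  1.04  2.44] margin 0.08 err 0.0000
[-0.13  0.25 -0.23  1.76  0.06  1.14  1.41] margin 0.55 err 0.0000
[-0.36  0.13 -0.17  2.18  0.57  0.35  0.77] margin 0.19 err 0.0000
[-0.44  0.28 -0.05  2.15  0.76  0.23  0.59] margin 0.07 err 0.0000
[-0.5   0.36  0.04  2.13  0.84  0.16  0.52] margin 0.00 err 0.0000
[-0.49  0.44  0.05  2.1   1.04  0.16  0.32] margin 0.00 err 0.0373
[-0.15  0.58 -0.37  1.87  0.67  0.45  0.78] margin 0.29 err 0.0000
[-0.08  0.86 -0.49  1.56  0.49  0.85  1.02] margin 0.69 err 0.0000
```

View pics/v7.png

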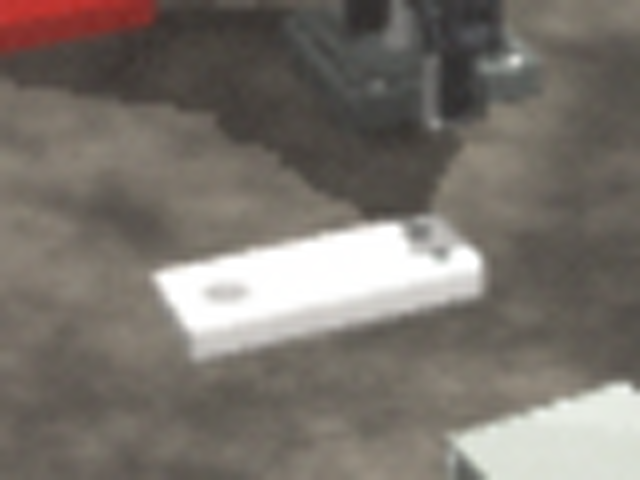

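```bash
python3 - <<'E'
from h import *
from ik import FK
q=np.array([-.68395,.59507,.89165,1.93546,-.58782,.90173,-.84902])
print("actual after turn",[0.0024,.5621,-.1087,1.9728,.0948,.6056,1.6247])
sim([(np.array([.5263,-.0158,-.022]),down(12.3)),(np.array([.5256,-.0164,.0657]),down(12.3)),(np.array([.5256,-.0164,.0657]),down(92.6)),(np.array([.5257,-.0166,.0657]),down(192.7))],q,20)
q=np.array([-.33797,.71185,.38816,2.23274,-.83217,.34086,-.59393])
print("actual after excursion",[-1.6493,.198,1.3293,2.3138,-.5825,.1773,-1.1989])
R=Ro.from_euler("xyz",[-179.56,-36.18,12.2],degrees=True)
sim([(np.array([.5235,-.0202,.0447]),down(12.15)),(np.array([.5248,-.0198,-.0237]),down(12.15)),(np.array([.5241,-.0198,.1564]),down(12.15)),(np.array([.5284,.1576,.2656]),R)],q,20)
E
```

```text
actual after turn [0.0024, 0.5621, -0.1087, 1.9728, 0.0948, 0.6056, 1.6247]
[-0.49  0.83  0.58  2.02 -0.87  0.56 -0.64] margin 0.39 err 0.0000
[-0.6   0.71  0.74  2.   -0.73  0.72 -0.75] margin 0.43 err 0.0000
[-0.35  0.6   0.37  1.99 -0.36  0.62  0.3 ] margin 0.44 err 0.0000
[ 0.    0.56 -0.11  1.97  0.1   0.61  1.61] margin 0.45 err 0.0000
actual after excursion [-1.6493, 0.198, 1.3293, 2.3138, -0.5825, 0.1773, -1.1989]
[-0.51  0.7   0.62  2.01 -0.68  0.64 -0.8 ] margin 0.42 err 0.0000
[-0.42  0.81  0.49  2.02 -0.77  0.51 -0.72] margin 0.35 err 0.0000
[-0.64  0.55  0.79  1.94 -0.51  0.86 -0.93] margin 0.49 err 0.0000
[-1.62  0.16  1.27  2.31 -0.31  0.16 -1.47] margin 0.00 err 0.0000
```

```bash
cat > bs.py <<'E'
from h import *
from ik import FK,LO,HI,margin
F=Ro.from_euler("z",np.pi); arm=lambda s:(-.0646-.643*s,.1875+.766*s)
def bseg(q,P,R,n=10,it=3):
    "batch min-norm motion of q (N,7) to P (N,3), R (Rotation N); returns q, min margin, max err"
    p0,r0,_=FK(q); r0=Ro.from_matrix(r0); w=(r0.inv()*R).as_rotvec(); m=np.full(len(q),9.); er=np.zeros(len(q))
    for i in range(1,n+1):
        Pi=p0+(P-p0)*i/n; Ri=r0*Ro.from_rotvec(w*i/n)
        for _ in range(it):
            p,r,J=FK(q); e=np.c_[Pi-p,(Ri*Ro.from_matrix(r).inv()).as_rotvec()]; JT=np.swapaxes(J,1,2)
            q=np.clip(q+(JT@np.linalg.solve(J@JT+1e-5*np.eye(6),e[:,:,None]))[:,:,0],LO,HI)
        m=np.minimum(m,margin(q)); er=np.maximum(er,np.linalg.norm(e,axis=1))
    return q,m,er
PATH=[(*arm(.07),36),(*arm(0),36),(*arm(-.035),36),(*arm(-.07),35),(-.0042,.109,20),(0,.07,0),(0,.028,0)]
def run(q,W,path=PATH,verbose=False):
    N=len(q); m=np.full(N,9.); er=np.zeros(N); qs=[]
    T=list(W)+[(np.tile(P,(N,1)),Ro.from_matrix(np.tile((R*F).as_matrix(),(N,1,1)))) for P,R in (tgt(*k) for k in path)]
    for P,R in T:
        q,a,b=bseg(q,P,R); m=np.minimum(m,a); er=np.maximum(er,b); qs.append(q)
        if verbose: print(q[0].round(2),"m %.2f e %.4f"%(a[0],b[0]))
    return m,er,qs
E
cat > search.py <<'E'
from bs import *
rng=np.random.default_rng(1); N=1500
q=np.tile(np.array(bot.observe()["qpos"]),(N,1))
def rnd():
    az=rng.uniform(-.7,.5,N); r=rng.uniform(.42,.68,N); P=np.c_[r*np.cos(az),r*np.sin(az),rng.uniform(.25,.45,N)]
    e=np.c_[np.full(N,np.pi)+rng.uniform(-.7,.7,N),rng.uniform(-.7,.7,N),np.radians(192)+rng.uniform(-1.2,1.0,N)]
    return P,e,Ro.from_euler("xyz",e)
up=(np.tile([.5257,-.0166,.2],(N,1)),Ro.from_matrix(np.tile(down(192.5).as_matrix(),(N,1,1))))
a,b=rnd(),rnd()
m,er,qs=run(q,[up,(a[0],a[2]),(b[0],b[2])])
sc=m-10*np.maximum(0,er-.002); i=np.argsort(-sc)[:6]
np.set_printoptions(precision=3,suppress=True)
for k in i: print("score %.2f m %.2f e %.4f"%(sc[k],m[k],er[k]),a[0][k],np.degrees(a[1][k]),b[0][k],np.degrees(b[1][k]),qs[3][k],qs[6][k])
E
timeout 200 python3 search.py
```

```text
score 0.17 m 0.17 e 0.0001 [ 0.533 -0.152  0.401] [178.311  30.493 172.787] [0.527 0.046 0.372] [215.861  34.362 218.228] [ 0.114  0.139 -0.696  2.216  0.955  0.354  0.395] [-0.03   0.471 -0.552  2.116  1.595  0.38  -0.15 ]
score 0.14 m 0.14 e 0.0001 [ 0.525 -0.188  0.371] [145.89  -36.148 126.382] [0.491 0.246 0.438] [169.449  39.574 205.795] [-0.007  0.126 -0.565  2.221  0.917  0.334  0.427] [-0.132  0.45  -0.419  2.121  1.599  0.32  -0.178]
score 0.14 m 0.14 e 0.0001 [0.404 0.218 0.315] [161.116  13.515 216.806] [ 0.364 -0.264  0.251] [206.829  27.696 125.686] [-0.012  0.125 -0.558  2.221  0.915  0.333  0.428] [-0.137  0.449 -0.413  2.121  1.6    0.317 -0.179]
score 0.14 m 0.14 e 0.0007 [ 0.476 -0.263  0.41 ] [166.256  26.767 154.097] [ 0.421 -0.018  0.446] [208.638   5.587 184.995] [-0.029  0.124 -0.54   2.222  0.91   0.33   0.432] [-0.152  0.447 -0.394  2.122  1.601  0.309 -0.184]
score 0.13 m 0.13 e 0.0001 [ 0.427 -0.217  0.392] [154.492  30.071 139.887] [ 0.601 -0.03   0.351] [181.262  33.471 161.026] [ 0.113  0.139 -0.696  2.216  0.955  0.354  0.395] [-0.03   0.471 -0.551  2.116  1.595  0.38  -0.15 ]
score 0.13 m 0.13 e 0.0011 [ 0.402 -0.198  0.376] [169.229 -20.188 124.342] [ 0.451 -0.115  0.439] [156.112  23.584 158.373] [-0.042  0.122 -0.526  2.222  0.906  0.328  0.436] [-0.163  0.445 -0.379  2.122  1.602  0.302 -0.187]
```

```bash
python3 - <<'E'
from bs import *
q=np.array(bot.observe()["qpos"])[None]
E=lambda e:Ro.from_euler("xyz",[e],degrees=True); D=lambda y:Ro.from_matrix(down(y).as_matrix()[None])
up=(np.array([[.5257,-.0166,.2]]),D(192.4)); W1=(np.array([[.533,-.152,.40]]),E([178.3,30.5,172.8])); W2=(np.array([[.527,.046,.372]]),E([215.9,34.4,218.2]))
gr=(np.array([[.5250,-.0195,-.022]]),D(192.4)); up2=(np.array([[.5250,-.0195,.2]]),D(192.4))
print("empty loop"); run(q,[up,W1,W2,up2,gr,up2],verbose=True)
print("grasp first"); run(q,[gr,up2,W1,W2],verbose=True)
s=(pose()); s=plan(up[0][0],up[1][0],3,s); s=plan(W1[0][0],W1[1][0],8,s); s=plan(W2[0][0],W2[1][0],8,s)
E
```

```text
empty loop
[ 0.01  0.37 -0.12  1.86  0.06  0.92  1.65] m 0.46 e 0.0000
[ 0.23 -0.04 -0.01  1.96 -0.12  0.7   1.75] m 0.26 e 0.0000
[ 0.16 -0.11 -0.67  2.26  1.05  0.56  0.7 ] m 0.17 e 0.0001
[ 0.32  0.41 -0.52  1.84  0.24  0.95  1.48] m 0.20 e 0.0000
[ 0.18  0.74 -0.34  1.99  0.49  0.5   1.26] m 0.34 e 0.0000
[ 0.33  0.41 -0.53  1.84  0.25  0.96  1.48] m 0.38 e 0.0000
[-0.14  0.11 -0.42  2.23  0.88  0.32  0.46] m 0.16 e 0.0005
[-0.25  0.27 -0.29  2.2   1.31  0.26  0.05] m 0.10 e 0.0000
[-0.26  0.35 -0.27  2.17  1.53  0.25 -0.16] m 0.09 e 0.0000
[-0.25  0.43 -0.27  2.13  1.61  0.26 -0.22] m 0.09 e 0.0000
[-0.04  0.61 -0.52  1.87  0.81  0.51  0.67] m 0.08 e 0.0000
[ 0.    0.86 -0.63  1.55  0.59  0.92  0.96] m 0.40 e 0.0000
[-0.02  0.92 -0.6   1.56  0.63  0.86  0.93] m 0.70 e 0.0000
grasp first
[-0.02  0.72 -0.08  2.    0.12  0.43  1.6 ] m 0.27 e 0.0000
[ 0.02  0.37 -0.12  1.86  0.06  0.92  1.66] m 0.32 e 0.0000
[ 0.23 -0.04 -0.01  1.96 -0.12  0.7   1.75] m 0.26 e 0.0000
[ 0.17 -0.11 -0.68  2.26  1.05  0.56  0.7 ] m 0.17 e 0.0001
[ 0.12  0.14 -0.7   2.22  0.96  0.35  0.39] m 0.18 e 0.00
[... 836 characters left out ...]
on": [[0.0025, -0.0212, 0.013], [0.0025, -0.0212, 0.013], [0.0025, -0.0212, 0.013], [0.0025, -0.0212, 0.013], [0.0025, -0.0212, 0.013], [0.0025, -0.0212, 0.013], [0.0025, -0.0212, 0.013], [0.0025, -0.0212, 0.013]]}
mm/row 25.0 deg/row 5.0
{"dp": [[0.0064, 0.0305, 0.0022], [0.004, 0.031, 0.0013], [0.0017, 0.0312, 0.0004], [-0.0007, 0.0312, -0.0004], [-0.0032, 0.0311, -0.0012], [-0.0056, 0.0307, -0.0018], [-0.008, 0.0301, -0.0024], [-0.0104, 0.0293, -0.0029]], "rotation": [[0.0082, -0.0102, -0.0245], [0.0082, -0.0102, -0.0245], [0.0082, -0.0102, -0.0245], [0.0082, -0.0102, -0.0245], [0.0082, -0.0102, -0.0245], [0.0082, -0.0102, -0.0245], [0.0082, -0.0102, -0.0245], [0.0082, -0.0102, -0.0245]]}
```

move_arm(jaw=[0,0,0,0,255,255,255,255,255,255], dp=[[0.0016,-0.0031,0.036],[0,0,0.036],[0,0,0.037],[0,0,0],[0,0,0],[0,0,0],[0,0,0],[0,0,0],[0,0,0],[0,0,0]], rotation=[[0.001,0.002,0.001],[0,0,0],[0,0,0],[0,0,0],[0,0,0],[0,0,0],[0,0,0],[0,0,0],[0,0,0],[0,0,0]], squeeze=120)

```text
clock: 21.62
position: [0.5258, -0.0188, -0.0198]
tool_rot: [3.141, 0.002, -2.93]
force: [-7.0, 0.6, 29.1]
grip_width: 0.0457
```

```bash
python3 - <<'E'
from bs import *
np.set_printoptions(precision=4,suppress=True)
o=bot.observe(); print(o["position"],np.degrees(o["tool_rot"]),o["force"],o["grip_width"])
E=lambda e:Ro.from_euler("xyz",e,degrees=True)
s=plan([.5250,-.0195,.2],down(192.4),5); s=plan([.533,-.152,.4],E([178.3,30.5,172.8]),9,s); s=plan([.527,.046,.372],E([215.9,34.4,218.2]),9,s)
E
```

```text
[ 0.5258 -0.0188 -0.0198] [ 179.977     0.102  -167.8667] [-7.0477  0.634  29.1493] 0.04571043829834481
mm/row 44.0 deg/row 0.1
{"dp": [[0.0001, -0.0001, -0.055], [0.0001, -0.0001, -0.055], [0.0002, -0.0001, -0.055], [0.0002, -0.0001, -0.055], [0.0002, -0.0001, -0.055]], "rotation": [[0.0, 0.0001, -0.0003], [0.0, 0.0001, -0.0003], [0.0, 0.0001, -0.0003], [0.0, 0.0001, -0.0003], [0.0, 0.0001, -0.0003]]}
mm/row 26.7 deg/row 4.0
{"dp": [[0.0029, -0.0182, -0.0278], [0.0006, -0.0185, -0.0278], [-0.0017, -0.0186, -0.0276], [-0.004, -0.0187, -0.0273], [-0.0063, -0.0187, -0.0269], [-0.0086, -0.0186, -0.0263], [-0.0108, -0.0185, -0.0256], [-0.0129, -0.0182, -0.0248], [-0.015, -0.0179, -0.0238]], "rotation": [[0.0022, -0.0188, 0.0115], [0.0022, -0.0188, 0.0115], [0.0022, -0.0188, 0.0115], [0.0022, -0.0188, 0.0115], [0.0022, -0.0188, 0.0115], [0.0022, -0.0188, 0.0115], [0.0022, -0.0188, 0.0115], [0.0022, -0.0188, 0.0115], [0.0022, -0.0188, 0.0115]]}
mm/row 22.2 deg/row 4.4
{"dp": [[0.0057, 0.0271, 0.002], [0.0038, 0.0275, 0.0012], [0.002, 0.0277, 0.0005], [0.0001, 0.0278, -0.0002], [-0.0018, 0.0277, -0.0008], [-0.0038, 0.0275, -0.0013], [-0.0057, 0.0271, -0.0018], [-0.0076, 0.0266, -0.0022], [-0.0095, 0.026, -0.0026]], "rotation": [[0.0073, -0.0091, -0.0218], [0.0073, -0.0091, -0.0218], [0.0073, -0.0091, -0.0218], [0.0073, -0.0091, -0.0218], [0.0073, -0.0091, -0.0218], [0.0073, -0.0091, -0.0218], [0.0073, -0.0091, -0.0218], [0.0073, -0.0091, -0.0218], [0.0073, -0.0091, -0.0218]]}
```

move_arm(jaw=[255,255,255,255,255], dp=[[0,0,-0.055],[0,0,-0.055],[0,0,-0.055],[0,0,-0.055],[0,0,-0.055]], rotation=[[0,0,0],[0,0,0],[0,0,0],[0,0,0],[0,0,0]])

```text
clock: 22.25
position: [0.5249, -0.0191, 0.2005]
tool_rot: [3.141, 0.001, -2.929]
force: [0.7, -0.1, -2.5]
grip_width: 0.0452
```

move_arm(jaw=[255,255,255,255,255,255,255,255,255], dp=[[0.0029,-0.0182,-0.0278],[0.0006,-0.0185,-0.0278],[-0.0017,-0.0186,-0.0276],[-0.004,-0.0187,-0.0273],[-0.0063,-0.0187,-0.0269],[-0.0086,-0.0186,-0.0263],[-0.0108,-0.0185,-0.0256],[-0.0129,-0.0182,-0.0248],[-0.015,-0.0179,-0.0238]], rotation=[[0.0022,-0.0188,0.0115],[0.0022,-0.0188,0.0115],[0.0022,-0.0188,0.0115],[0.0022,-0.0188,0.0115],[0.0022,-0.0188,0.0115],[0.0022,-0.0188,0.0115],[0.0022,-0.0188,0.0115],[0.0022,-0.0188,0.0115],[0.0022,-0.0188,0.0115]])

```text
clock: 23.38
position: [0.5323, -0.1524, 0.3997]
tool_rot: [3.11, 0.535, 3.01]
force: [0.4, -0.3, -1.7]
grip_width: 0.0451
```

move_arm(jaw=[255,255,255,255,255,255,255,255,255,255], dp=[[0.0057,0.0271,0.002],[0.0038,0.0275,0.0012],[0.002,0.0277,0.0005],[0.0001,0.0278,-0.0002],[-0.0018,0.0277,-0.0008],[-0.0038,0.0275,-0.0013],[-0.0057,0.0271,-0.0018],[-0.0076,0.0266,-0.0022],[-0.0095,0.026,-0.0026],[0,0,0]], rotation=[[0.0073,-0.0091,-0.0218],[0.0073,-0.0091,-0.0218],[0.0073,-0.0091,-0.0218],[0.0073,-0.0091,-0.0218],[0.0073,-0.0091,-0.0218],[0.0073,-0.0091,-0.0218],[0.0073,-0.0091,-0.0218],[0.0073,-0.0091,-0.0218],[0.0073,-0.0091,-0.0218],[0,0,0]])

```text
clock: 24.62
position: [0.5267, 0.0475, 0.3702]
tool_rot: [-2.516, 0.601, -2.476]
force: [0.1, -0.3, -2.3]
grip_width: 0.0452
```

```bash
sed -i 's/^HT=.*/HT=np.array([-.0879,0,-.0278])/; s/p+r.apply(HT+np.array(k))/p+(r*Ro.from_euler("z",np.pi)).apply(HT+np.array(k))/' h.py; python3 - <<'E'
from bs import *
np.set_printoptions(precision=4,suppress=True)
o=bot.observe(); q=np.array(o["qpos"]); print(o["position"],np.degrees(o["tool_rot"]),o["force"],o["grip_width"],q)
run(q[None],[],verbose=True)
P,R=tgt(*arm(.07),36); plan(P,R*F,10)
E
```

```text
[0.5267 0.0475 0.3702] [-144.1466   34.4235 -141.8666] [ 0.0985 -0.2821 -2.3453] 0.04521034029751554 [ 0.1616 -0.1013 -0.6785  2.2628  1.0609  0.5639  0.6843]
[ 0.12  0.13 -0.7   2.22  0.93  0.35  0.42] m 0.18 e 0.0000
[-0.    0.29 -0.59  2.19  1.35  0.35  0.04] m 0.19 e 0.0000
[-0.02  0.38 -0.56  2.17  1.52  0.36 -0.11] m 0.19 e 0.0000
[-0.03  0.46 -0.55  2.12  1.58  0.38 -0.14] m 0.20 e 0.0000
[ 0.07  0.64 -0.69  1.86  0.94  0.59  0.58] m 0.21 e 0.0000
[ 0.07  0.9  -0.76  1.55  0.7   0.99  0.88] m 0.47 e 0.0000
[ 0.06  0.95 -0.73  1.56  0.74  0.93  0.86] m 0.75 e 0.0000
mm/row 15.9 deg/row 3.0
{"dp": [[-0.0017, 0.0188, 0.0065], [-0.001, 0.0186, 0.0072], [-0.0004, 0.0183, 0.0078], [0.0001, 0.018, 0.0085], [0.0007, 0.0177, 0.0091], [0.0013, 0.0173, 0.0098], [0.0018, 0.0169, 0.0104], [0.0023, 0.0165, 0.011], [0.0028, 0.016, 0.0116], [0.0033, 0.0154, 0.0122]], "rotation": [[-0.0113, 0.0028, 0.0116], [-0.0113, 0.0028, 0.0116], [-0.0113, 0.0028, 0.0116], [-0.0113, 0.0028, 0.0116], [-0.0113, 0.0028, 0.0116], [-0.0113, 0.0028, 0.0116], [-0.0113, 0.0028, 0.0116], [-0.0113, 0.0028, 0.0116], [-0.0113, 0.0028, 0.0116], [-0.0113, 0.0028, 0.0116]]}
```

Exactly as predicted, with the joint margins good all along the path. On to the pre-thread pose, 70 mm beyond the rod end.

move_arm(jaw=[255,255,255,255,255,255,255,255,255,255], dp=[[-0.0017,0.0188,0.0065],[-0.001,0.0186,0.0072],[-0.0004,0.0183,0.0078],[0.0001,0.018,0.0085],[0.0007,0.0177,0.0091],[0.0013,0.0173,0.0098],[0.0018,0.0169,0.0104],[0.0023,0.0165,0.011],[0.0028,0.016,0.0116],[0.0033,0.0154,0.0122]], rotation=[[-0.0113,0.0028,0.0116],[-0.0113,0.0028,0.0116],[-0.0113,0.0028,0.0116],[-0.0113,0.0028,0.0116],[-0.0113,0.0028,0.0116],[-0.0113,0.0028,0.0116],[-0.0113,0.0028,0.0116],[-0.0113,0.0028,0.0116],[-0.0113,0.0028,0.0116],[-0.0113,0.0028,0.0116]])

```text
clock: 25.88
position: [0.5379, 0.1709, 0.2697]
tool_rot: [3.137, 0.629, -2.938]
force: [-0.8, 0.8, -1.9]
grip_width: 0.0451
```

```bash
python3 - <<'E'
from bs import *
np.set_printoptions(precision=4,suppress=True)
o=bot.observe(); q=np.array(o["qpos"]); print(o["position"],np.degrees(o["tool_rot"]),q)
P,R=tgt(*arm(.035),37); plan(P,R*F,4)
E
```

```text
[0.5379 0.1709 0.2697] [ 179.7562   36.0311 -168.339 ] [ 0.1186  0.1309 -0.6971  2.2169  0.9317  0.3512  0.4142]
mm/row 8.2 deg/row 0.3
{"dp": [[-0.0008, 0.0002, 0.0102], [-0.0008, 0.0002, 0.0102], [-0.0008, 0.0002, 0.0102], [-0.0007, 0.0002, 0.0102]], "rotation": [[0.0001, -0.0013, -0.0004], [0.0001, -0.0013, -0.0004], [0.0001, -0.0013, -0.0004], [0.0001, -0.0013, -0.0004]]}
```

move_arm(jaw=[255,255,255,255,255], dp=[[-0.0008,0.0002,0.0102],[-0.0008,0.0002,0.0102],[-0.0008,0.0002,0.0102],[-0.0008,0.0002,0.0102],[0,0,0]], rotation=[[0,-0.0013,0],[0,-0.0013,0],[0,-0.0013,0],[0,-0.0013,0],[0,0,0]])

```text
clock: 26.5
position: [0.5585, 0.1755, 0.2448]
tool_rot: [3.14, 0.644, -2.936]
force: [-0.2, 0.3, -2.3]
grip_width: 0.0453
```

```bash
python3 - <<'E'
from bs import *
np.set_printoptions(precision=4,suppress=True)
o=bot.observe(); print(o["position"],np.degrees(o["tool_rot"]),o["force"])
print("hole top proj side",proj("side",platepts()[0]),"top",proj("top",platepts()[0]), "rod end side",proj("side",nest(-.0646,0,.1875)),"top",proj("top",nest(-.0646,0,.1875)))
b=over("s8.png","side",275,118,50,70,8,platepts()+rodpts()); a=over("t8.png","top",215,165,50,70,8,platepts())
cv2.imwrite("pics/v8.png",np.hstack([b,a]))
E
```

```text
[0.5585 0.1755 0.2448] [ 179.8942   36.9226 -168.2152] [-0.1522  0.2969 -2.2572]
hole top proj side [287.1428 141.9449] top [237.8295 225.7599] rod end side [294.0909 149.0871] top [237.6005 218.114 ]
```

View pics/v8.png

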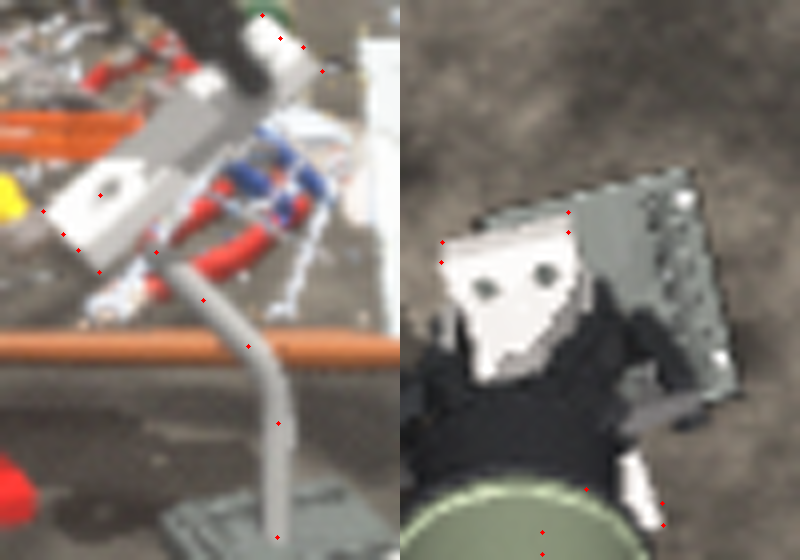

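The overlay in both views matches the plate, hole and rod to within about 2 mm. I start threading.

```bash
python3 - <<'E'
from bs import *
P,R=tgt(*arm(.004),37); s=plan(P,R*F,5)
P,R=tgt(*arm(-.035),37); s=plan(P,R*F,5,s)
E
```

```text
mm/row 6.3 deg/row 0.0
{"dp": [[-0.0004, 0.0001, 0.0079], [-0.0004, 0.0001, 0.0079], [-0.0004, 0.0001, 0.0079], [-0.0004, 0.0001, 0.0079], [-0.0004, 0.0001, 0.0079]], "rotation": [[-0.0001, -0.0, -0.0002], [-0.0001, -0.0, -0.0002], [-0.0001, -0.0, -0.0002], [-0.0001, -0.0, -0.0002], [-0.0001, -0.0, -0.0002]]}
mm/row 7.8 deg/row 0.0
{"dp": [[-0.0005, -0.0, 0.0097], [-0.0005, -0.0, 0.0097], [-0.0005, -0.0, 0.0097], [-0.0005, -0.0, 0.0097], [-0.0005, -0.0, 0.0097]], "rotation": [[0.0, 0.0, 0.0], [0.0, 0.0, 0.0], [0.0, 0.0, 0.0], [0.0, 0.0, 0.0], [0.0, 0.0, 0.0]]}
```

move_arm(jaw=[255,255,255,255,255], dp=[[-0.0004,0.0001,0.0079],[-0.0004,0.0001,0.0079],[-0.0004,0.0001,0.0079],[-0.0004,0.0001,0.0079],[-0.0004,0.0001,0.0079]], rotation=[[0,0,0],[0,0,0],[0,0,0],[0,0,0],[0,0,0]])

```text
clock: 27.22
position: [0.5787, 0.1797, 0.2211]
tool_rot: [3.141, 0.646, -2.935]
force: [0.6, 0.3, -2.3]
grip_width: 0.0453
```

move_arm(jaw=[255,255,255,255,255], dp=[[-0.0005,0,0.0097],[-0.0005,0,0.0097],[-0.0005,0,0.0097],[-0.0005,0,0.0097],[-0.0005,0,0.0097]], rotation=[[0,0,0],[0,0,0],[0,0,0],[0,0,0],[0,0,0]])

```text
clock: 27.85
position: [0.6032, 0.1849, 0.1912]
tool_rot: [3.141, 0.646, -2.935]
force: [-0.2, 1.1, -1.2]
grip_width: 0.045
```

```bash
python3 - <<'E'
from bs import *
np.set_printoptions(precision=4,suppress=True)
o=bot.observe(); print(o["force"],o["moment"]); run(np.array(o["qpos"])[None],[],PATH[3:],verbose=True)
im=grab_frame("side"); cv2.imwrite("pics/s9.png",im)
P,R=tgt(*arm(-.068),36); s=plan(P,R*F,5)
for a in(30,20,10,0):
    t=np.radians(a); P,R=tgt(-.07+.07*np.cos(t),.085+.07*np.sin(t),a*.93); s=plan(P,R*F,3,s)
E
```

```text
[-0.2169  1.1042 -1.1735] [-0.193   0.8456 -0.0354]
[-0.03  0.46 -0.55  2.12  1.58  0.38 -0.14] m 0.21 e 0.0000
[ 0.07  0.64 -0.69  1.86  0.94  0.6   0.58] m 0.21 e 0.0000
[ 0.07  0.9  -0.76  1.55  0.7   0.99  0.88] m 0.47 e 0.0000
[ 0.06  0.95 -0.73  1.56  0.74  0.93  0.86] m 0.74 e 0.0000
mm/row 6.7 deg/row 0.2
{"dp": [[-0.0003, 0.0002, 0.0083], [-0.0003, 0.0002, 0.0083], [-0.0004, 0.0002, 0.0083], [-0.0004, 0.0002, 0.0083], [-0.0004, 0.0002, 0.0083]], "rotation": [[-0.0001, 0.0011, -0.0002], [-0.0001, 0.0011, -0.0002], [-0.0001, 0.0011, -0.0002], [-0.0001, 0.0011, -0.0002], [-0.0001, 0.0011, -0.0002]]}
mm/row 10.6 deg/row 2.7
{"dp": [[0.0019, 0.0, 0.0131], [0.0013, 0.0, 0.0131], [0.0007, 0.0, 0.0132]], "rotation": [[-0.0, 0.015, -0.0], [-0.0, 0.015, -0.0], [-0.0, 0.015, -0.0]]}
mm/row 8.9 deg/row 3.1
{"dp": [[0.0026, -0.0, 0.0108], [0.002, -0.0, 0.011], [0.0014, -0.0, 0.0111]], "rotation": [[-0.0, 0.0172, -0.0], [-0.0, 0.0172, -0.0], [-0.0, 0.0172, -0.0]]}
mm/row 8.9 deg/row 3.1
{"dp": [[0.0027, -0.0, 0.0108], [0.0021, -0.0, 0.011], [0.0015, -0.0, 0.0111]], "rotation": [[-0.0, 0.0172, 0.0], [-0.0, 0.0172, 0.0], [-0.0, 0.0172, 0.0]]}
mm/row 8.9 deg/row 3.1
{"dp": [[0.0027, 0.0, 0.0108], [0.0021, 0.0, 0.011], [0.0015, 0.0, 0.0111]], "rotation": [[-0.0, 0.0172, -0.0], [-0.0, 0.0172, -0.0], [-0.0, 0.0172, -0.0]]}
```

move_arm(jaw=[255,255,255,255,255,255,255,255], dp=[[-0.0003,0.0002,0.0083],[-0.0003,0.0002,0.0083],[-0.0004,0.0002,0.0083],[-0.0004,0.0002,0.0083],[-0.0004,0.0002,0.0083],[0.0019,0,0.0131],[0.0013,0,0.0131],[0.0007,0,0.0132]], rotation=[[0,0.0011,0],[0,0.0011,0],[0,0.0011,0],[0,0.0011,0],[0,0.0011,0],[0,0.015,0],[0,0.015,0],[0,0.015,0]])

```text
clock: 28.9
position: [0.6378, 0.1933, 0.1374]
tool_rot: [3.142, 0.486, -2.934]
force: [0.4, 0.1, -2.8]
grip_width: 0.0455
```

```bash
python3 - <<'E'
from bs import *
np.set_printoptions(precision=4,suppress=True)
o=bot.observe(); print(o["force"],o["moment"],o["position"],np.degrees(o["tool_rot"])); 
s=None
for a in(20,10,0):
    t=np.radians(a); P,R=tgt(-.07+.07*np.cos(t),.085+.07*np.sin(t),a*.93); s=plan(P,R*F,3,s)
E
```

```text
[ 0.3819  0.123  -2.846 ] [-0.1862  0.5984 -0.035 ] [0.6378 0.1933 0.1374] [ 179.9951   27.8212 -168.1251]
mm/row 9.2 deg/row 3.1
{"dp": [[0.0026, -0.0002, 0.0112], [0.002, -0.0002, 0.0114], [0.0014, -0.0002, 0.0114]], "rotation": [[-0.0001, 0.0171, -0.0002], [-0.0001, 0.0171, -0.0002], [-0.0001, 0.0171, -0.0002]]}
mm/row 8.9 deg/row 3.1
{"dp": [[0.0027, -0.0, 0.0108], [0.0021, -0.0, 0.011], [0.0015, -0.0, 0.0111]], "rotation": [[-0.0, 0.0172, -0.0], [-0.0, 0.0172, -0.0], [-0.0, 0.0172, -0.0]]}
mm/row 8.9 deg/row 3.1
{"dp": [[0.0027, 0.0, 0.0108], [0.0021, 0.0, 0.011], [0.0015, 0.0, 0.0111]], "rotation": [[-0.0, 0.0172, -0.0], [-0.0, 0.0172, -0.0], [-0.0, 0.0172, -0.0]]}
```

move_arm(jaw=[255,255,255,255,255], dp=[[0.0026,0,0.0112],[0.002,0,0.0114],[0.0014,0,0.0114],[0.0027,0,0.0108],[0.0021,0,0.011]], rotation=[[0,0.0171,0],[0,0.0171,0],[0,0.0171,0],[0,0.0172,0],[0,0.0172,0]])

```text
clock: 29.52
position: [0.6461, 0.1945, 0.0926]
tool_rot: [3.141, 0.216, -2.935]
force: [0.6, -0.8, -2.5]
grip_width: 0.0454
```

move_arm(jaw=[255,255,255,255], dp=[[0.0015,0,0.0111],[0.0027,0,0.0108],[0.0021,0,0.011],[0.0015,0,0.0111]], rotation=[[0,0.0172,0],[0,0.0172,0],[0,0.0172,0],[0,0.0172,0]])

```text
clock: 30.02
position: [0.6448, 0.1942, 0.0569]
tool_rot: [3.142, -0.0, -2.935]
force: [-0.7, -0.8, -2.1]
grip_width: 0.0454
```

```bash
python3 - <<'E'
from bs import *
np.set_printoptions(precision=4,suppress=True)
o=bot.observe(); print(o["force"],o["moment"],o["position"],np.degrees(o["tool_rot"]),np.array(o["qpos"])); 
p,r=pose(); h=Ro.from_euler("z",-YAW).apply(p+(r*F).apply(HT)-O); print("hole in nest",h)
P,R=tgt(0,.045,0); s=plan(P,R*F,6)
P,R=tgt(0,.030,0); s=plan(P,R*F,3,s)
E
```

```text
[-0.6756 -0.7621 -2.0979] [-0.0232 -0.0471 -0.0268] [0.6448 0.1942 0.0569] [ 179.9959   -0.0135 -168.1738] [ 0.0684  0.8736 -0.7502  1.5406  0.6705  0.9991  0.9008]
hole in nest [-0.      0.0002  0.0847]
mm/row 6.6 deg/row 0.0
{"dp": [[-0.0, 0.0, 0.0083], [-0.0, 0.0, 0.0083], [-0.0, 0.0, 0.0083], [-0.0, 0.0, 0.0083], [-0.0, 0.0, 0.0083], [-0.0, 0.0, 0.0083]], "rotation": [[0.0, -0.0, -0.0002], [0.0, -0.0, -0.0002], [0.0, -0.0, -0.0002], [0.0, -0.0, -0.0002], [0.0, -0.0, -0.0002], [0.0, -0.0, -0.0002]]}
mm/row 5.0 deg/row 0.0
{"dp": [[0.0, 0.0, 0.0062], [0.0, 0.0, 0.0062], [0.0, 0.0, 0.0062]], "rotation": [[0.0, 0.0, 0.0], [0.0, 0.0, 0.0], [0.0, 0.0, 0.0]]}
```

move_arm(jaw=[255,255,255,255,255,255], dp=[[0,0,0.0083],[0,0,0.0083],[0,0,0.0083],[0,0,0.0083],[0,0,0.0083],[0,0,0.0083]], rotation=[[0,0,0],[0,0,0],[0,0,0],[0,0,0],[0,0,0],[0,0,0]])

```text
clock: 30.78
position: [0.6448, 0.1944, 0.0173]
tool_rot: [3.141, 0.002, -2.935]
force: [-0.4, 1.1, -1.8]
grip_width: 0.0453
```

move_arm(jaw=[255,255,255], dp=[[0,0,0.005],[0,0,0.005],[0,0,0]], rotation=[[0,0,0],[0,0,0],[0,0,0]])

```text
clock: 31.15
position: [0.6446, 0.1944, 0.0094]
tool_rot: [3.141, 0.002, -2.935]
force: [-0.5, 0.9, -1.7]
grip_width: 0.0452
```

move_arm(jaw=[255,255,255], dp=[[0,0,0.003],[0,0,0.003],[0,0,0]], rotation=[[0,0,0],[0,0,0],[0,0,0]])

```text
clock: 31.52
position: [0.6446, 0.1944, 0.0047]
tool_rot: [3.141, 0.002, -2.935]
force: [0.1, -0.1, -1.8]
grip_width: 0.0454
```

move_arm(jaw=[255,255,255], dp=[[0,0,0.0025],[0,0,0.002],[0,0,0]], rotation=[[0,0,0],[0,0,0],[0,0,0]])

```text
clock: 31.9
position: [0.6447, 0.1944, 0.0012]
tool_rot: [3.141, 0.002, -2.935]
force: [-1.1, -0.2, -1.7]
grip_width: 0.0453
```

move_arm(jaw=[255,255], dp=[[0,0,0.0015],[0,0,0]], rotation=[[0,0,0],[0,0,0]])

```text
clock: 32.15
position: [0.6449, 0.1945, 0.0003]
tool_rot: [3.141, 0.002, -2.935]
force: [0.1, -0.1, 2.2]
grip_width: 0.0453
```

move_arm(jaw=[255,255], dp=[[0,0,0.0015],[0,0,0]], rotation=[[0,0,0],[0,0,0]])

```text
clock: 32.4
position: [0.6453, 0.1946, -0.0004]
tool_rot: [3.141, 0.003, -2.935]
force: [0.4, -0.8, 8.7]
grip_width: 0.0457
```

move_arm(jaw=[100,0,0,0,0,0,0,0,0,0], dp=[[0,0,0],[0,0,0],[0,0,0],[0,0,0],[0,0,-0.02],[0,0,-0.05],[0,0,-0.06],[0,0,-0.06],[0,0,0],[0,0,0]], rotation=[[0,0,0],[0,0,0],[0,0,0],[0,0,0],[0,0,0],[0,0,0],[0,0,0],[0,0,0],[0,0,0],[0,0,0]])

```text
clock: 33.65
position: [0.6444, 0.1942, 0.1513]
tool_rot: [-3.141, 0.002, -2.935]
force: [-0.1, -0.4, -0.0]
grip_width: 0.0856
```

```bash
python3 - <<'E'
from h import *
o=bot.observe(); print(o["position"],o["force"],np.array(o["qpos"]).round(2))
pts={(a,b,z):nest(a,b,z) for z in(.036,) for a in(-.025,.115) for b in(-.025,.025)}
for n in("side","top"):
    print(n,{k:proj(n,P).round(1).tolist() for k,P in pts.items()})
blob("side",(285,345,155,200),th=200,mn=10)
blob("top",(215,275,165,225),th=200,mn=10)
E
```

```text
[0.64443501 0.19415062 0.15129256] [-0.10203274 -0.37309916 -0.01517948] [ 0.1   0.77 -0.81  1.48  0.59  1.14  0.96]
side {(-0.025, -0.025, 0.036): [306.0, 185.1], (-0.025, 0.025, 0.036): [301.3, 179.8], (0.115, -0.025, 0.036): [337.2, 179.2], (0.115, 0.025, 0.036): [331.9, 174.2]}
top {(-0.025, -0.025, 0.036): [248.9, 208.7], (-0.025, 0.025, 0.036): [235.3, 212.0], (0.115, -0.025, 0.036): [240.3, 171.1], (0.115, 0.025, 0.036): [226.8, 174.4]}
blob 215 [319.39307404 180.42131805] [ 8.39006805 34.86142731] 82.4605484008789 box [[301.6, 178.5], [336.1, 174.0], [337.2, 182.3], [302.7, 186.9]]
blob 61 [341.125      161.37499905] [13.62499809  6.62499905] 90.0 box [[337.8, 154.6], [344.4, 154.6], [344.4, 168.2], [337.8, 168.2]]
blob 41 [327.56249619 156.99999952] [9.49999809 4.87499905] -0.0 box [[322.8, 159.4], [322.8, 154.6], [332.3, 154.6], [332.3, 159.4]]
```

move_arm(jaw=[0,0,0,0,0,0,0,0,0,0], dp=[[0,0,-0.06],[0,0,-0.06],[0,0,-0.06],[0,0,-0.06],[0,-0.06,0],[0,-0.06,0],[0,-0.06,0],[0,-0.06,0],[0,-0.06,0],[0,0,0]], rotation=[[0,0,0],[0,0,0],[0,0,0],[0,0,0],[0,0,0],[0,0,0],[0,0,0],[0,0,0],[0,0,0],[0,0,0]])

```text
clock: 35.0
position: [0.6937, -0.0453, 0.3412]
tool_rot: [-3.141, -0.0, -2.941]
force: [-1.2, 1.2, -0.6]
grip_width: 0.0856
```

```bash
python3 - <<'E'
from h import *
o=bot.observe(); print(o["position"],o["force"])
for th in(200,225): blob("side",(290,345,165,200),th=th,mn=10); blob("top",(215,265,160,220),th=th,mn=10)
# flatness: near top long edge and near bottom long edge in side view, columns 306..336
g=cv2.imread("pics/side_last.png").min(2).astype(int)
for c in(305,310,316,322,328,334): print(c,g[170:192,c].tolist())
for x in(-.02,0,.03,.06,.09,.11): print(x,"far top edge",proj("side",nest(x,.025,.036)).round(1),"near top",proj("side",nest(x,-.025,.036)).round(1),"near bottom",proj("side",nest(x,-.025,.02)).round(1))
E
```

```text
[ 0.69371348 -0.04526068  0.34116265] [-1.22305099  1.21237488 -0.57871053]
blob 61 [321.13832092 181.7715168 ] [ 4.93419838 26.77594757] 84.80557250976562 box [[307.6, 180.5], [334.2, 178.1], [334.7, 183.0], [308.0, 185.4]]
blob 18 [341.1875 166.375 ] [3.625 6.5  ] 90.0 box [[337.9, 164.6], [344.4, 164.6], [344.4, 168.2], [337.9, 168.2]]
blob 280 [238.10792542 191.56615829] [37.84619522 13.32255936] 77.90524291992188 box [[227.6, 174.5], [240.7, 171.7], [248.6, 208.7], [235.6, 211.5]]
hole 17 [238.95195007 189.59092522] [12.91554451  2.79479361] 75.57923126220703 box [[236.0, 183.7], [238.7, 183.0], [241.9, 195.5], [239.2, 196.2]]
hole 16 [237.75   176.0625] [4.375 4.   ] 0.0 box [[235.6, 178.1], [235.6, 174.1], [239.9, 174.1], [239.9, 178.1]]
blob 46 [319.82048798 181.4760704 ] [ 2.93020368 27.57848549] 80.65997314453125 box [[306.0, 182.3], [333.2, 177.8], [333.7, 180.7], [306.5, 185.2]]
blob 13 [341.8125 166.1875] [3.25 5.25] 90.0 box [[339.2, 164.6], [344.4, 164.6], [344.4, 167.8], [339.2, 167.8]]
blob 103 [242.1300602  192.07582092] [34.76434708  5.1992321 ] 77.87467956542969 b
[... 493 characters left out ...]
7, 88, 90]
328 [63, 63, 64, 63, 73, 122, 168, 179, 182, 205, 253, 243, 213, 199, 164, 92, 59, 64, 91, 96, 103, 107]
334 [61, 60, 65, 65, 69, 81, 124, 164, 164, 183, 211, 206, 197, 144, 80, 58, 53, 75, 81, 78, 75, 83]
-0.02 far top edge [302.4 179.6] near top [307.1 184.9] near bottom [307.1 188.4]
0 far top edge [306.9 178.7] near top [311.7 184. ] near bottom [311.6 187.5]
0.03 far top edge [313.6 177.5] near top [318.5 182.7] near bottom [318.4 186.2]
0.06 far top edge [320.1 176.3] near top [325.2 181.5] near bottom [325.1 184.9]
0.09 far top edge [326.6 175.2] near top [331.8 180.2] near bottom [331.6 183.6]
0.11 far top edge [330.9 174.4] near top [336.1 179.4] near bottom [335.9 182.8]
```

```bash
python3 - <<'E'
from workcell import workorder,bot
print(workorder.job_done(), bot.observe()["clock"])
E
```

```text
the job is handed in; nothing more can be done
the job is handed in; nothing more can be done
```

The foot plate is seated in the nest pocket with its hole round the rod, the gripper is open and clear, and the job was handed in at about 35 s on the clock.

**What I did**
- I pulled the silver plate from the large rack and laid it flat on the bench.
- I regrasped it by the plain end, threaded it over the rod end at about 37° tilt, followed the bend with almost no force, and lowered it into the pocket.
- I let go with about 9 N of seating force.

**Last checks**
- In the top view the plate's corners lie within about 0.8 px (3 mm) of the seated pose, and its yaw is 12.1° against 12.0° for the nest.
- In the side view the plate's upper edge lies within about 0.2 px of the seated height, so it is level.
- The floor contact came at about z = 20 mm, as the text says.
- The tape roll, the screwdriver and the orange box were never approached. I did not measure them again at the end.

**What failed or disagreed**
- The first closing missed, because the fingertips stand about 20–25 mm behind the stated TCP. I regrasped lower.
- The first plain-end grasp ran into joint limits, so I laid the plate down again and took it half-turned.
- Two of the laying and grasping contacts on the bench read about 30 N at the wrist, below the limits.
- My 12 picture views were used up before release, so the final check is by numbers from the images only.

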